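# Gauge a row of medicine cartons and stock them

### The job

Stand every carton of the delivery side by side, square and in line with the jaws, between the open jaws of the row gauge, each with its narrow way along the gauge, and slide the moving jaw shut until it presses the whole row firmly against the fixed jaw. With the jaw left shut, slide the marker along its rail until its pointer is level with the jaw's face, to keep the reading. Then slide the jaw fully open again, leave the marker where it is, stand all the cartons upright in the grey stock tray, and leave the bottles and jar alone.

Things in the scene. Friction and masses are not known exactly. Their poses are not given: they have to be found in the camera images.
- gauge: Bench row gauge (a big caliper lying on the table), fixed. Origin on the table surface under the face of its fixed jaw, at mid width; x points along the bed from the fixed to the moving jaw, y to the marker rail, z up. Fixed jaw: steel plate, x -18 to 0 mm, 64 mm wide, top at z = 62 mm. A 6 mm high base plate spans y -80 to 110 mm; marker rail at y = 90 mm, top at z = 16 mm.
- bed (a point): Point on top of the gauge's bed: gauge x = 90, y = 0, z = 12 mm, axes as the gauge's. The bed is a flat aluminium plate 156 mm wide (y -80 to 76 mm), without side walls, that runs on under both jaws (gauge x -30 to 254 mm).
- jaw: Moving jaw; slides along gauge x with 2 N of friction (and 12 N per m/s of damping), stays where left. Origin on its pressing face at bed height; the origin's gauge x is the gap between the jaws, 0 (shut) to 190 mm (fully open), 50 to 120 mm at the start. Axes as the gauge's. Face plate 12 mm thick, 64 mm wide, 49 mm high; behind it a carriage 21 mm high (jaw x 12 to 62 mm).
- jaw_tab (a point): Centre of the top of the jaw's upright black grip tab, 38 mm behind the jaw's face (jaw x = 38 mm) and 70 mm above the bed. The tab is 18 mm along x, 24 mm along y, and stands 49 mm above the carriage. Pinch it across y, as the face plate leaves only 17 mm beside it in x.
- marker: Marker (slider) on the gauge's rail; slides along gauge x with 1.5 N of friction (and 4 N per m/s of damping), stays where left. Origin on the rail top (gauge y = 90, z = 16 mm) in line with its white pointer, which points to the bed. Its gauge x reads 0 to 190 mm, 0 to 60 mm at the start; it is level with the jaw's face when it has the same gauge x as jaw.
- marker_knob (a point): Centre of the top of the marker's black grip, 40 mm above marker and in line with the pointer. Grip 18 mm along x, 24 mm along y, 29 mm high, on a foot 26 mm square and 11 mm high. Pinch it across x.
- mat: Black rubber delivery mat 280 x 130 x 3 mm, fixed, on the left or the right of the gauge, on which the cartons stand at the start. Origin under its centre; long side along its x.
- tray: Shallow grey plastic stock tray, fixed, on the other side of the gauge, 270 x 140 mm outside, 18 mm high, walls and floor about 4 mm. Origin under its centre; long side along its x.
- carton0: Closed medicine carton, stiff, white with a band near its foot: 48 mm along its x (the narrow way), 60 mm along its y, 50 mm high, about 150 g. Origin at the centre of its underside, z up. All cartons are alike; two or three are delivered (an absent one reads None). Take it across its y (60 mm), fingers on the upper half.
- carton1: Closed medicine carton, stiff, white with a band near its foot: 48 mm along its x (the narrow way), 60 mm along its y, 50 mm high, about 150 g. Origin at the centre of its underside, z up. All cartons are alike; two or three are delivered (an absent one reads None). Take it across its y (60 mm), fingers on the upper half.
- carton2: Closed medicine carton, stiff, white with a band near its foot: 48 mm along its x (the narrow way), 60 mm along its y, 50 mm high, about 150 g. Origin at the centre of its underside, z up. All cartons are alike; two or three are delivered (an absent one reads None). Take it across its y (60 mm), fingers on the upper half.
- syrup0: Amber bottle, 58 mm across, 120 mm high, standing on the table beyond the work; leave alone. Origin under its centre.
- syrup1: Amber bottle, 52 mm across, 110 mm high, standing on the table beyond the work; leave alone. Origin under its centre.
- jar: White jar, 72 mm across, 75 mm high, standing on the table beyond the work; leave alone. Origin under its centre.
Things that resemble listed ones, but are neither listed nor needed, are in the scene too. What is shaped like the carton2 but blue or yellow is not meant.

How it is judged:
On the way, in this order (a step that is already met when the one before it is completed fails the run):
1. every carton stands square in the bed between the jaws (x of carton0 in the frame of gauge between 0.01 and 0.18 m and y of carton0 in the frame of gauge between -0.02 and 0.02 m and z of carton0 in the frame of gauge between 0.006 and 0.02 m and angle between each of carton0, carton1, carton2's own z axis and vertical below 0.15 rad and angle between the x axis of each of carton0, carton1, carton2 and the x axis of gauge, either way round below 0.15 rad and x of carton1 in the frame of gauge between 0.01 and 0.18 m and y of carton1 in the frame of gauge between -0.02 and 0.02 m and z of carton1 in the frame of gauge between 0.006 and 0.02 m and x of carton2 in the frame of gauge between 0.01 and 0.18 m and y of carton2 in the frame of gauge between -0.02 and 0.02 m and z of carton2 in the frame of gauge between 0.006 and 0.02 m), for 0.2 s.
2. the jaw presses on the whole row of cartons (all of step 1 and (x of jaw in the frame of gauge between 0.09 and 0.102 m or x of jaw in the frame of gauge between 0.138 and 0.15 m) and (contact force between jaw and carton0 above 4 N or contact force between jaw and carton1 above 4 N or contact force between jaw and carton2 above 4 N)), for 0.3 s.
3. the marker is level with the shut jaw ((x of jaw in the frame of gauge between 0.088 and 0.104 m or x of jaw in the frame of gauge between 0.136 and 0.152 m) and x of marker in the frame of jaw between -0.006 and 0.006 m), for 0.3 s.
At the end, for the whole second after the job is handed in: Every delivered carton stands upright (within 0.15 rad) and at rest on the floor of the stock tray; the jaw is open to more than 180 mm; the marker still shows the row's length (96 mm for two cartons, 144 mm for three) within 12 mm (x of carton0 in the frame of tray between -0.112 and 0.112 m and y of carton0 in the frame of tray between -0.048 and 0.048 m and z of carton0 in the frame of tray between -0.002 and 0.012 m and angle between each of carton0, carton1, carton2's own z axis and vertical below 0.15 rad and linear speed of each of carton0, carton1, carton2 below 0.03 m/s and x of carton1 in the frame of tray between -0.112 and 0.112 m and y of carton1 in the frame of tray between -0.048 and 0.048 m and z of carton1 in the frame of tray between -0.002 and 0.012 m and x of carton2 in the frame of tray between -0.112 and 0.112 m and y of carton2 in the frame of tray between -0.048 and 0.048 m and z of carton2 in the frame of tray between -0.002 and 0.012 m and x of jaw in the frame of gauge above 0.18 m and (x of marker in the frame of gauge between 0.084 and 0.108 m or x of marker in the frame of gauge between 0.132 and 0.156 m)); the robot touches nothing.
It fails at once if a bottle or the jar is pushed more than 30 mm or knocked over (distance of any of syrup0, syrup1, jar from where it was at the start of the episode above 0.03 m or angle between any of syrup0, syrup1, jar's own z axis and vertical above 0.5 rad).
Of carton0, carton1, carton2 only 2 to 3 are there at a start; the rules pass over those that are not, and their reading is None.
At some moment in a run one of carton0, carton1, carton2 may be knocked a few centimetres aside while the robot is not near it.
Once in a run the grip may slacken for a moment while it holds something.
It also fails if it takes over 210 s, if anything falls off the work surface, if the arm or the gripper's body presses on something with over 40 N, if the wrist force passes 120 N, or if a joint passes its speed limit or range.

### The arm

A 6-joint arm with a two-finger parallel gripper is mounted at the origin on the work surface. World frame = base frame: x ahead of the robot, y to its left, z up, the work surface at z = 0. Lengths are in m, angles in rad, forces in N, time in s.
With the tool pointing down it reaches from about 0.35 to 0.775 m from the base axis. Payload 5.5 kg.
Tool frame: the origin (TCP) lies at the very end of the fingers, on their centre line; the grasp point (between the pads) lies 19 mm behind it; y points along the fingers, z is the direction in which the jaws open and shut, and the axes are right-handed (so a half turn about y gives the same grasp; the last joint's range is limited). The gripper opens to 85 mm and grips with 20 to 120 N. Pads are 22 mm wide; open, the fingers measure 114 mm over their backs; the gripper's body (76 mm by 85 mm) begins 54 mm behind the grasp point. The pads swing forward as they close: fully open they stand 13 mm farther back than shut.
Start: joints at [-1.359, 0.313, 0.046, 1.304, 0, 1.431], TCP at [0.198, -0.54, 0.231] pointing down, gripper open.
Joint ranges: [-2.76, 2.76], [-0.86, 1.69], [-1.03, 1.26], [-2.2, 2.34], [-1.47, 1.5], [-3.14, 3.14]. Speed limits (rad/s): [2.57, 2.57, 3.14, 3.14, 3.14, 3.14].

### API

Orientations are given as a unit quaternion [w, x, y, z].
In Python, from workcell import env gives the robot as it stands.
- The arm moves only by the shell command python3 -m inch 'ROWS' [OPENING] [FORCE]. ROWS is JSON, a list that holds one entry, the list of rows, each a list of 4 numbers: the shift along the tool's x, y, z in mm, then the turn about the tool's y in degrees. In form: [[[tx, ty, tz, spin], ...]]. A call has 1 to 10 rows; each row is the pose to reach, as a shift and turn from the pose commanded when the call began, along the tool's axes at that moment; what a row does not reach only later rows make up. A row lasts 1/10 s, in which the tool goes at most 50 mm and 8.59 degrees, less where a joint would pass 70% of its speed; a pose out of reach is approached as far as the arm can. A call with a gripper value outside its range is refused whole. OPENING is the finger opening in mm, from 0 to 85.4, set as the call begins (- or left out, the last holds). The fingers move at their own pace and stop on an object; FORCE is the grip in N (left out, the last holds). Time passes only in rows, so rows that repeat a pose let the fingers close. It gives the time, the measured TCP pose, the force and the opening at its end, in the units of the state.
- env.get_state(): the state, without advancing time (a new reading comes with each control period).
- env.read_camera(name): name is "scene" or "top"; returns the picture (400x640x3 uint8, blue, green, red); there is no depth.
- env.camera_model(name): a dict with "fx", "fy", "cx", "cy" (pixels), "R" (3x3) and "t" (3): a world point X has camera coordinates R X + t. Camera axes: x right, y down, z forward; pixel columns grow to the right and rows downward; lengths in m; the calibration is good to about 2 mm. A picture is of the moment at which its call begins. camera_model takes no time and is no camera call.
- env.hand_in(): hands the job in, once; it reports no verdict.
The state is a dict: "clock": time; "joint_pos": joint angles; "qvel": joint speeds; "tau": joint torques, N m; "tcp_pos": TCP position; "orientation": TCP orientation; "wrist_force": force on the tool from outside, world axes, zero at the start; "ft_torque": the same for the moment, N m; "finger_gap": finger opening in m.
Only numpy, scipy, OpenCV 4.12 (cv2) and the standard library are available. Lean on these libraries where they do the work, as an engineer would, in place of code of your own. Each camera call takes 0.05 s, during which the arm holds its last target.

## Working session

There is one attempt and no reset: what is moved stays moved. The work goes in short steps, Python scripts to look and compute and a shell command to move; the robot and the scene stay as the last step left them, time stands still between calls to the robot, and variables do not carry over. Pictures are saved under pics/ and viewed, and the job is handed in when it is done.

```bash
ls; mkdir -p pics
python3 - <<'E'
from workcell import env
import cv2
for n in("scene","top"):
    cv2.imwrite(f"pics/{n}0.png",env.read_camera(n)); m=env.camera_model(n); print(n,m)
print(env.get_state())
E
```

```text
pics
scene {'fx': 378.5469532998105, 'fy': 378.5469532998105, 'cx': 316.17180413688857, 'cy': 204.09952261368443, 'R': array([[-0.54569951,  0.83775851, -0.01930601],
       [ 0.51091911,  0.31436488, -0.80008524],
       [-0.66420908, -0.44646993, -0.59957559]]), 't': array([ 0.30722505, -0.23768031,  1.55429347])}
top {'fx': 397.3013952231032, 'fy': 397.3013952231032, 'cx': 327.3627445310727, 'cy': 205.7052033143753, 'R': array([[ 0.0197419 , -0.99958643, -0.02090982],
       [-0.99783821, -0.01838755, -0.06309363],
       [ 0.06268305,  0.0221102 , -0.99778854]]), 't': array([0.02129513, 0.5356584 , 1.1683336 ])}
{'clock': 0.1, 'joint_pos': array([-1.35860453e+00,  3.13963398e-01,  4.51106391e-02,  1.30362582e+00,
        7.64698005e-06,  1.43117044e+00]), 'qvel': array([-1.14966341e-04, -2.56559941e-03,  2.26797074e-03, -1.71565974e-03,
        1.79688759e-03, -7.71077096e-05]), 'tau': array([ 2.71160832e-03, -4.81728780e+01,  2.99242258e+01,  1.27681618e-02,
       -1.62589249e-04,  7.99415318e-06]), 'tcp_pos': array([ 0.19802964, -0.53933631,  0.23048376]), 'orientation': array([ 0.12372691, -0.12376465,  0.69678886, -0.69559992]), 'wrist_force': array([ 0.36550738, -0.2919016 ,  0.72685861]), 'ft_torque': array([ 0.0196443 ,  0.00135621, -0.02724104]), 'finger_gap': 0.08513236717163572}
```

View pics/scene0.png

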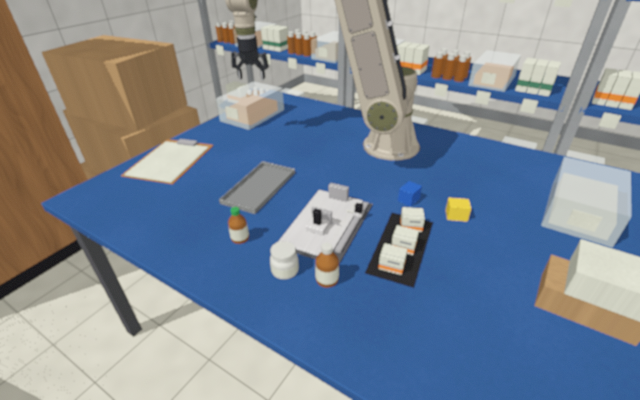

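View pics/top0.png

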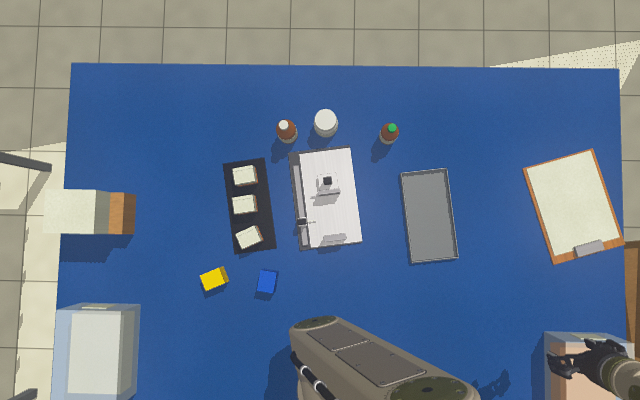

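```bash
cat > h.py <<'E'
import numpy as np,cv2
from workcell import env
def ray(n,u,v,z):
    m=env.camera_model(n);R=np.array(m['R']);t=np.array(m['t'])
    d=R.T@np.array([(u-m['cx'])/m['fx'],(v-m['cy'])/m['fy'],1]);c=-R.T@t
    return c+d*(z-c[2])/d[2]
def proj(n,X):
    m=env.camera_model(n);q=np.array(m['R'])@X+np.array(m['t']);return np.array([m['fx']*q[0]/q[2]+m['cx'],m['fy']*q[1]/q[2]+m['cy']])
def crop(n,im,x0,y0,w,h,k,f):
    cv2.imwrite(f,cv2.resize(im[y0:y0+h,x0:x0+w],None,fx=k,fy=k,interpolation=cv2.INTER_CUBIC))
E
python3 - <<'E'
from h import *
im=cv2.imread('pics/top0.png'); crop('top',im,215,140,150,115,5,'pics/c_top0.png')
im=cv2.imread('pics/scene0.png'); crop('scene',im,270,170,180,120,4,'pics/c_sc0.png')
E
```

```text
(no output)
```

View pics/c_top0.png

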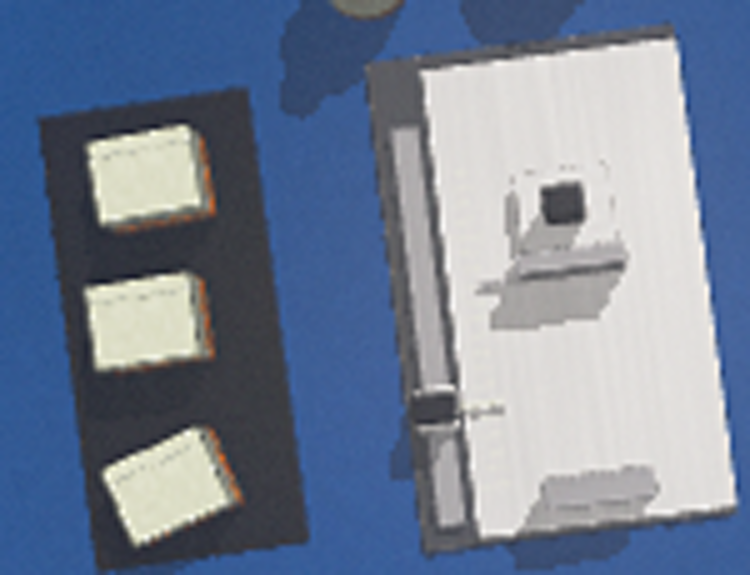

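View pics/c_sc0.png

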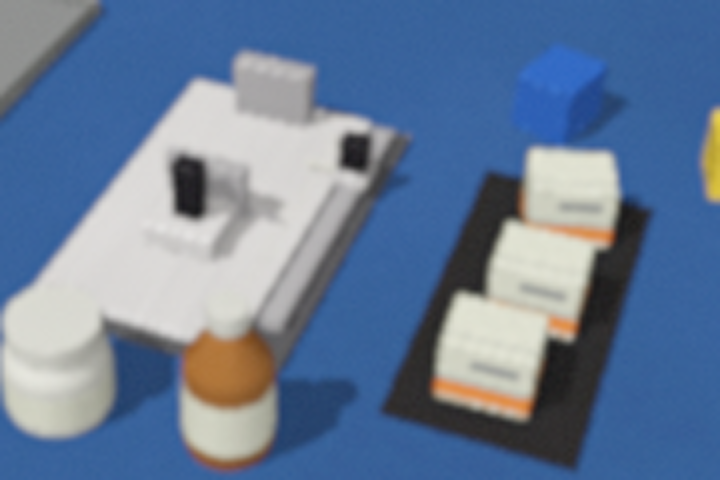

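```bash
cat >> h.py <<'E'
def rect(n,mask,z):
    cs,_=cv2.findContours(mask,cv2.RETR_EXTERNAL,cv2.CHAIN_APPROX_NONE);out=[]
    for c in cs:
        if cv2.contourArea(c)<120: continue
        P=np.array([ray(n,u,v,z)[:2] for u,v in c[:,0]],np.float32)
        (cx,cy),(w,h),a=cv2.minAreaRect(P*1000)
        if w>h: L=a; 
        else: L=a+90; w,h=h,w
        out.append((round(cx,1),round(cy,1),round(w,1),round(h,1),round((L+90)%180-90,1)))  # L: angle of long side from world x
    return out
def cartons(im,z=0.053):
    hsv=cv2.cvtColor(im,cv2.COLOR_BGR2HSV)
    m=cv2.inRange(im,(150,190,190),(255,255,255)); return m
E
python3 - <<'E'
from h import *
im=cv2.imread('pics/top0.png')
for (u,v) in [(245,175),(245,205),(345,165),(345,230),(430,215),(230,210),(292,160),(403,175),(300,170)]: print((u,v),im[v,u])
E
```

```text
(245, 175) [195 218 218]
(245, 205) [195 220 219]
(345, 165) [222 225 227]
(345, 230) [218 220 221]
(430, 215) [138 138 136]
(230, 210) [61 53 49]
(292, 160) [98 93 93]
(403, 175) [102  99  96]
(300, 170) [109 108 107]
```

Run:
```python
from h import *
im=cv2.imread('pics/top0.png'); I=im.astype(int)
roi=np.zeros(im.shape[:2],np.uint8)
def R(x0,y0,x1,y1):
    r=roi.copy(); r[y0:y1,x0:x1]=255; return r
cm=((I[...,2]>170)&(I[...,2]-I[...,0]>10)&(I[...,1]-I[...,0]>10)).astype(np.uint8)*255
print('cartons',rect('top',cm&R(218,150,280,255),.053))
bed=((I.min(2)>200)).astype(np.uint8)*255
print('bed',rect('top',bed&R(285,140,370,255),.012))
lowsat=((I.max(2)-I.min(2)<18)&(I.max(2)<170)).astype(np.uint8)*255
g=((I.max(2)-I.min(2)<25)).astype(np.uint8)*255
print('tray',rect('top',g&R(390,155,470,270),.018),rect('top',(g&R(390,155,470,270)),.0))
mat=((I.max(2)<110)).astype(np.uint8)*255
print('mat',rect('top',mat&R(215,150,280,260),.003))
for i,c in [('tab',(562,203)),('knob',(435,405)),]:
    z=.082 if i=='tab' else .056
    print(i,ray('top',215+c[0]/5,140+c[1]/5,z))
for i,c in [('jar',(326,122,.075)),('s0',(287,128,.12)),('s1',(391,129,.11))]: print(i,ray('top',*c))
```

```text
cartons [(438.1, 259.3, 59.3, 48.2, -64.0), (534.6, 276.3, 58.9, 46.6, -79.5), (620.4, 278.1, 58.3, 46.7, -78.7)]
bed [(562.5, 23.9, 282.3, 153.9, 8.3)]
tray [(514.0, -268.9, 269.0, 141.0, 7.4)] [(514.8, -273.0, 273.1, 143.2, 7.4)]
mat [(527.1, 268.2, 294.3, 131.4, 9.4)]
tab [0.60229539 0.03137847 0.082     ]
knob [0.48719718 0.10289625 0.056     ]
jar [0.77264954 0.03891634 0.075     ]
s0 [0.74183297 0.14507061 0.12      ]
s1 [ 0.74574722 -0.14287923  0.11      ]
```

```bash
cat >> h.py <<'E'
from scipy.spatial.transform import Rotation as Ro
def plan(*targets):
    s=env.get_state();w,x,y,z=s['orientation'];T=Ro.from_quat([x,y,z,w]).as_matrix()
    zz=T[:,2];cur=np.degrees(np.arctan2(zz[1],zz[0]))
    print('t',s['clock'],'tcp',(s['tcp_pos']*1000).round(1),'open axis',round(cur,1),'gap',round(s['finger_gap']*1000,1),'F',s['wrist_force'].round(1),'q6',round(s['joint_pos'][5],2),'down',T[:,1].round(3))
    for X in targets:
        d=T.T@(np.array(X[:3])-s['tcp_pos']*1000)
        a=(X[3]-cur+90)%180-90
        # +spin about tool y; tool y ~ down => world turn negative
        print(X,'->',d.round(1),'spin',round(a*np.sign(T[2,1]),1))
GA=8.3;EX=np.array([np.cos(np.radians(GA)),np.sin(np.radians(GA))]);EY=np.array([-EX[1],EX[0]]);G0=np.array([451.4,9.7])
def gw(x,y): return tuple((G0+x*EX+y*EY).round(1))
def wg(p): d=np.array(p)[:2]-G0; return (d@EX).round(1),(d@EY).round(1)
E
python3 - <<'E'
from h import *
plan((602,31.4,150,98.3),(602,31.4,54,98.3),(*gw(228,0),54,98.3))
E
```

```text
t 0.1 tcp [ 198.  -539.3  230.5] open axis -69.8 gap 85.1 F [ 0.4 -0.3  0.7] q6 1.43 down [-0.     0.002 -1.   ]
(602, 31.4, 150, 98.3) -> [-575.9   81.3 -396.4] spin 11.9
(602, 31.4, 54, 98.3) -> [-575.9  177.3 -396.3] spin 11.9
(np.float64(677.0), np.float64(42.6), 54, 98.3) -> [-650.1  177.3 -380.9] spin 11.9
```

```bash
python3 -m inch '[[[-150,20,-100,5],[-300,40,-200,10],[-450,60,-300,12],[-576,81,-396,12],[-576,81,-396,12],[-576,81,-396,12],[-576,81,-396,12],[-576,81,-396,12],[-576,81,-396,12],[-576,81,-396,12]]]' 60; python3 -m inch '[[[0,0,0,0],[0,0,0,0],[0,0,0,0]]]'
python3 - <<'E'
from h import *
plan((602,31.4,150,98.3),(602,31.4,54,98.3))
E
```

```text
clock: 1.1
tcp_pos: [0.4867, -0.1331, 0.1736]
orientation: [-0.05, 0.05, -0.705, 0.705]
wrist_force: [0.7, -0.8, -0.2]
finger_gap: 0.06
clock: 1.4
tcp_pos: [0.4855, -0.1356, 0.1738]
orientation: [-0.05, 0.05, -0.705, 0.705]
wrist_force: [-0.1, 0.0, -0.4]
finger_gap: 0.0597
t 1.4 tcp [ 485.5 -135.6  173.8] open axis -81.9 gap 59.7 F [-0.1  0.  -0.4] q6 2.57 down [-0.001 -0.    -1.   ]
(602, 31.4, 150, 98.3) -> [-138.9   23.7 -148.8] spin -0.2
(602, 31.4, 54, 98.3) -> [-139.   119.7 -148.9] spin -0.2
```

```bash
python3 -m inch '[[[-50,0,-50,-8],[-100,10,-100,-16],[-139,22,-149,-24],[-139,22,-149,-32],[-139,22,-149,-40],[-139,22,-149,-48],[-139,22,-149,-56],[-139,22,-149,-64],[-139,22,-149,-72],[-139,22,-149,-80]]]' 60; python3 -m inch '[[[0,0,0,-8],[0,0,0,-16],[0,0,0,-24],[0,0,0,-32],[0,0,0,-40],[0,0,0,-48],[0,0,0,-56],[0,0,0,-64],[0,0,0,-72],[0,0,0,-80]]]';python3 -m inch '[[[0,0,0,-8],[0,0,0,-16],[0,0,0,-20],[0,0,0,-20],[0,0,0,-20]]]'
python3 - <<'E'
from h import *
plan((602,31.4,150,98.3),(602,31.4,54,98.3))
E
```

```text
clock: 2.4
tcp_pos: [0.6024, 0.0296, 0.1521]
orientation: [-0.492, 0.493, -0.507, 0.508]
wrist_force: [0.4, -0.4, -0.6]
finger_gap: 0.0601
clock: 3.4
tcp_pos: [0.6023, 0.0296, 0.1522]
orientation: [-0.703, 0.704, -0.072, 0.072]
wrist_force: [0.4, 0.7, 0.3]
finger_gap: 0.0602
clock: 3.9
tcp_pos: [0.6024, 0.0305, 0.1521]
orientation: [-0.705, 0.706, 0.049, -0.049]
wrist_force: [-0.6, -0.1, 0.5]
finger_gap: 0.0602
t 3.9 tcp [602.4  30.5 152.1] open axis 97.9 gap 60.2 F [-0.6 -0.1  0.5] q6 -0.22 down [ 0. -0. -1.]
(602, 31.4, 150, 98.3) -> [-0.3  2.1  1. ] spin -0.4
(602, 31.4, 54, 98.3) -> [-0.3 98.1  1. ] spin -0.4
```

```bash
python3 -m inch '[[[0,30,1,0],[0,60,1,0],[0,85,1,0],[0,98,1,0],[0,98,1,0],[0,98,1,0]]]' 60; python3 -m inch '[[[0,0,0,0],[0,0,0,0],[0,0,0,0],[0,0,0,0],[0,0,0,0]]]' 15 30;  python3 -m inch '[[[8,0,0,0],[18,0,0,0],[30,0,0,0],[42,0,0,0],[54,0,0,0],[64,0,0,0],[70,0,0,0],[74,0,0,0],[74,0,0,0],[74,0,0,0]]]'
```

```text
clock: 4.5
tcp_pos: [0.6029, 0.0328, 0.0547]
orientation: [-0.705, 0.705, 0.05, -0.05]
wrist_force: [0.1, -0.2, 0.7]
finger_gap: 0.0599
clock: 5.0
tcp_pos: [0.6036, 0.0325, 0.0554]
orientation: [-0.705, 0.706, 0.051, -0.049]
wrist_force: [-0.1, -3.1, 6.1]
finger_gap: 0.0236
clock: 6.0
tcp_pos: [0.6741, 0.0428, 0.0555]
orientation: [-0.705, 0.706, 0.049, -0.051]
wrist_force: [-7.3, -3.3, 10.1]
finger_gap: 0.0233
```

```bash
python3 -m inch '[[[0,0,0,0],[0,0,0,0],[0,0,0,0],[0,-60,0,0],[0,-100,0,0],[0,-100,0,0]]]' 60;  python3 - <<'E'
from h import *
plan((534.6,276.3,150,10.5+90),(534.6,276.3,24,100.5))
im=env.read_camera('top');cv2.imwrite('pics/top1.png',im);crop('top',im,215,110,180,150,4,'pics/c_top1.png')
E
```

```text
clock: 6.6
tcp_pos: [0.6801, 0.0437, 0.1622]
orientation: [-0.705, 0.706, 0.055, -0.046]
wrist_force: [1.1, 0.0, 0.9]
finger_gap: 0.0602
t 6.6 tcp [680.1  43.7 162.2] open axis 98.2 gap 60.2 F [1.1 0.  0.9] q6 -0.2 down [ 0.013 -0.001 -1.   ]
(534.6, 276.3, 150, 100.5) -> [-111.    10.2  251. ] spin -2.3
(534.6, 276.3, 24, 100.5) -> [-112.7  136.2  251.3] spin -2.3
```

View pics/c_top1.png

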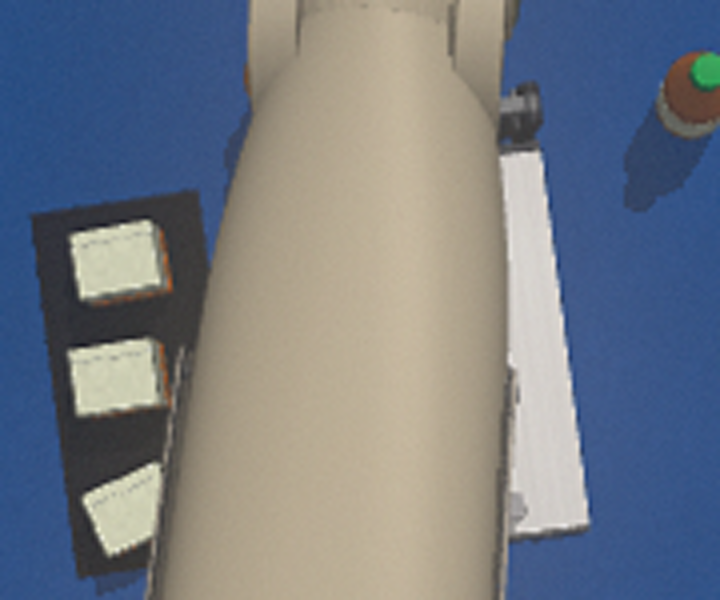

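```bash
python3 - <<'E'
from h import *
plan((438.1,259.3,150,116),(438.1,259.3,22,116))
E
```

```text
t 6.65 tcp [678.7  43.7 158.8] open axis 98.2 gap 59.9 F [ 0.4  1.2 -0.2] q6 -0.2 down [ 0.009 -0.    -1.   ]
(438.1, 259.3, 150, 116) -> [-207.5    6.5  247.6] spin -17.8
(438.1, 259.3, 22, 116) -> [-208.7  134.5  247.8] spin -17.8
```

```bash
python3 -m inch '[[[-30,5,36,0],[-60,5,72,-4],[-90,5,108,-8],[-120,5,144,-12],[-150,5,180,-16],[-180,5,216,-18],[-207,5,248,-18],[-207,5,248,-18],[-207,5,248,-18],[-207,5,248,-18]]]' 85
python3 - <<'E'
from h import *
plan((438.1,259.3,22,116))
E
```

```text
clock: 7.65
tcp_pos: [0.436, 0.2594, 0.1484]
orientation: [-0.689, 0.689, 0.16, -0.16]
wrist_force: [0.4, -0.5, 0.6]
finger_gap: 0.0851
t 7.65 tcp [436.  259.4 148.4] open axis 116.1 gap 85.1 F [ 0.4 -0.5  0.6] q6 -0.08 down [-0. -0. -1.]
(438.1, 259.3, 22, 116) -> [  1.9 126.4  -1. ] spin 0.1
```

```bash
python3 -m inch '[[[2,40,-1,0],[2,80,-1,0],[2,110,-1,0],[2,126,-1,0],[2,126,-1,0],[2,126,-1,0]]]' 85; python3 -m inch '[[[0,0,0,0],[0,0,0,0],[0,0,0,0],[0,0,0,0],[0,0,0,0]]]' 50 40; python3 -m inch '[[[0,-20,0,0],[0,-50,0,0],[0,-90,0,0],[0,-110,0,0],[0,-110,0,0]]]'
python3 - <<'E'
from h import *
plan((*gw(28,0),100,98.3),(*gw(28,0),34,98.3))
cv2.imwrite('pics/s2.png',env.read_camera('scene')[130:330,200:480])
E
```

```text
clock: 8.25
tcp_pos: [0.4386, 0.259, 0.0229]
orientation: [-0.689, 0.689, 0.159, -0.16]
wrist_force: [0.8, 0.1, 0.5]
finger_gap: 0.0851
clock: 8.75
tcp_pos: [0.4392, 0.2601, 0.0244]
orientation: [-0.689, 0.689, 0.161, -0.159]
wrist_force: [0.5, -1.0, 5.9]
finger_gap: 0.0595
clock: 9.25
tcp_pos: [0.4397, 0.2607, 0.1362]
orientation: [0.689, -0.688, -0.162, 0.158]
wrist_force: [0.6, -0.4, -1.5]
finger_gap: 0.0596
t 9.25 tcp [439.7 260.7 136.2] open axis 116.2 gap 59.6 F [ 0.6 -0.4 -1.5] q6 -0.08 down [ 0.006  0.002 -1.   ]
(np.float64(479.1), np.float64(13.7), 100, 98.3) -> [ -73.8   35.9 -239. ] spin 17.9
(np.float64(479.1), np.float64(13.7), 34, 98.3) -> [ -74.3  101.9 -239. ] spin 17.9
```

View pics/s2.png

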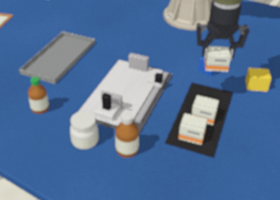

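```bash
python3 -m inch '[[[-12,0,-38,5],[-25,0,-78,10],[-37,0,-118,14],[-50,0,-160,18],[-62,10,-200,18],[-74,30,-239,18],[-74,36,-239,18],[-74,36,-239,18],[-74,36,-239,18]]]'
python3 - <<'E'
from h import *
plan((*gw(28,0),34,98.3))
E
```

```text
clock: 10.2
tcp_pos: [0.4755, 0.0134, 0.096]
orientation: [0.706, -0.705, -0.05, 0.051]
wrist_force: [-0.2, 0.3, -2.0]
finger_gap: 0.0594
t 10.2 tcp [475.5  13.4  96. ] open axis 98.2 gap 59.4 F [-0.2  0.3 -2. ] q6 -0.28 down [-0.003  0.001 -1.   ]
(np.float64(479.1), np.float64(13.7), 34, 98.3) -> [ 3.8 62.  -0.3] spin -0.1
```

```bash
python3 -m inch '[[[5,20,0,0],[5,45,0,0],[5,57,0,0],[5,61,0,0],[5,61,0,0],[5,61,0,0]]]'; python3 -m inch '[[[0,0,0,0],[0,0,0,0],[0,0,0,0],[0,0,0,0],[0,-30,0,0],[0,-70,0,0],[0,-116,0,0],[0,-116,0,0]]]' 85
python3 - <<'E'
from h import *
plan((534.6,276.3,150,100.5),(534.6,276.3,24,100.5))
E
```

```text
clock: 10.8
tcp_pos: [0.4823, 0.0136, 0.0368]
orientation: [-0.705, 0.705, 0.051, -0.05]
wrist_force: [0.2, -0.1, -1.0]
finger_gap: 0.0592
clock: 11.6
tcp_pos: [0.4857, 0.0127, 0.1581]
orientation: [-0.704, 0.706, 0.054, -0.047]
wrist_force: [0.6, 0.2, 0.3]
finger_gap: 0.0851
t 11.6 tcp [485.7  12.7 158.1] open axis 98.2 gap 85.1 F [0.6 0.2 0.3] q6 -0.28 down [ 0.011 -0.002 -1.   ]
(534.6, 276.3, 150, 100.5) -> [ 85.7   8.2 254. ] spin -2.3
(534.6, 276.3, 24, 100.5) -> [ 84.4 134.2 254.4] spin -2.3
```

```bash
python3 -m inch '[[[14,5,42,-2],[28,5,84,-2],[42,5,127,-2],[56,5,170,-2],[70,5,212,-2],[85,5,254,-2],[85,5,254,-2],[85,5,254,-2],[85,5,254,-2]]]' 85
python3 - <<'E'
from h import *
plan((534.6,276.3,24,100.5))
im=env.read_camera('top');cv2.imwrite('pics/top3.png',im);crop('top',im,215,110,180,150,4,'pics/c_top3.png')
im=env.read_camera('scene');crop('scene',im,270,160,180,120,4,'pics/c_sc3.png')
E
```

```text
clock: 12.5
tcp_pos: [0.5292, 0.2759, 0.1464]
orientation: [-0.704, 0.705, 0.062, -0.063]
wrist_force: [0.8, 0.7, 0.8]
finger_gap: 0.085
t 12.5 tcp [529.2 275.9 146.4] open axis 100.1 gap 85.0 F [0.8 0.7 0.8] q6 0.17 down [-0.001 -0.001 -1.   ]
(534.6, 276.3, 24, 100.5) -> [  5.6 122.4  -0.4] spin -0.4
```

View pics/c_top3.png

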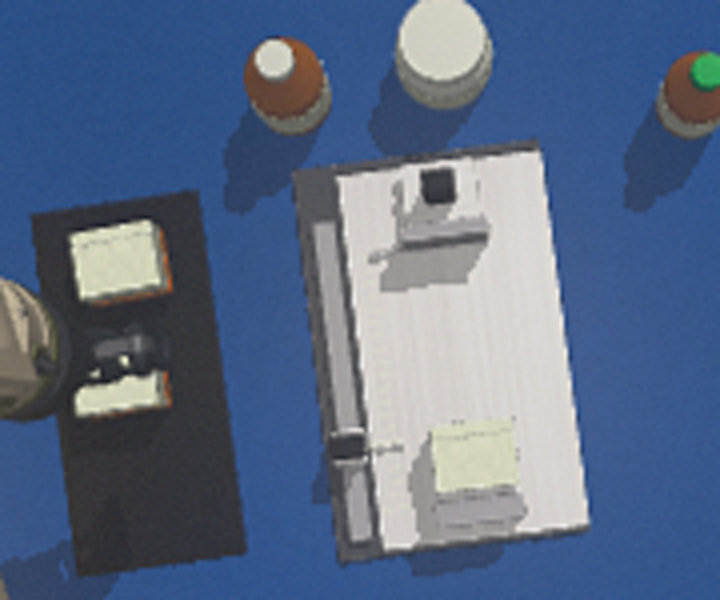

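View pics/c_sc3.png

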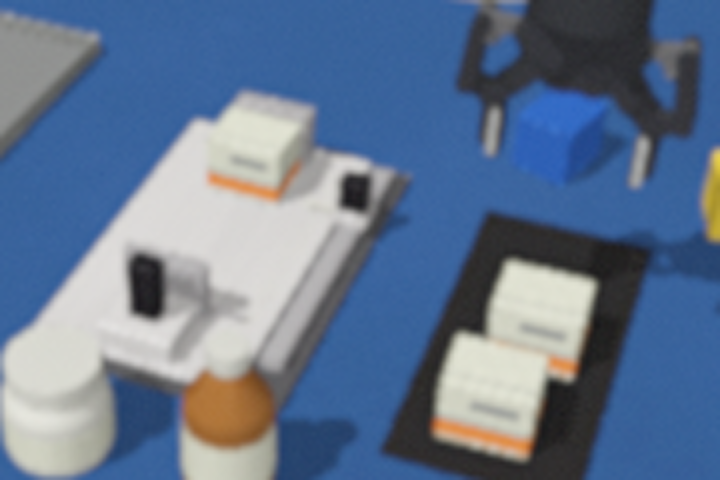

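```bash
cat >> h.py <<'E'
def find(im,x0,y0,x1,y1,z):
    I=im.astype(int);m=((I[...,2]>150)&(I[...,2]-I[...,0]>12)&(I[...,1]-I[...,0]>12)).astype(np.uint8)*255
    r=np.zeros_like(m);r[y0:y1,x0:x1]=255
    return rect('top',m&r,z)
E
python3 - <<'E'
from h import *
im=cv2.imread('pics/top3.png')
for c in find(im,300,200,365,250,.062): print(c,wg(c))
print('tab',wg(ray('top',215+437/4,110+186/4,.082)*1000))
print('fixedjaw top edge L,R',[wg(ray('top',215+u/4,110+v/4,.062)*1000) for u,v in ((435,498),(517,490))])
E
```

```text
(482.5, 12.6, 59.7, 48.2, -81.7) (np.float64(31.2), np.float64(-1.6))
tab (np.float64(222.0), np.float64(-0.0))
fixedjaw top edge L,R [(np.float64(2.6), np.float64(29.5)), (np.float64(0.9), np.float64(-29.4))]
```

```bash
python3 -m inch '[[[5,40,0,0],[5,80,0,0],[5,110,0,0],[5,124,0,0],[5,124,0,0],[5,124,0,0]]]' 85; python3 -m inch '[[[0,0,0,0],[0,0,0,0],[0,0,0,0],[0,0,0,0],[0,0,0,0]]]' 50 40; python3 -m inch '[[[0,-20,0,0],[0,-50,0,0],[0,-90,0,0],[0,-110,0,0],[0,-110,0,0]]]'
python3 - <<'E'
from h import *
plan((*gw(84,0),100,98.3),(*gw(84,0),34,98.3))
E
```

```text
clock: 13.2
tcp_pos: [0.5356, 0.2773, 0.0242]
orientation: [0.704, -0.704, -0.063, 0.062]
wrist_force: [0.5, 0.5, 1.3]
finger_gap: 0.0848
clock: 13.7
tcp_pos: [0.5362, 0.2781, 0.0251]
orientation: [0.705, -0.704, -0.064, 0.061]
wrist_force: [0.3, 0.0, 6.1]
finger_gap: 0.0593
clock: 14.2
tcp_pos: [0.537, 0.2787, 0.1371]
orientation: [0.705, -0.704, -0.065, 0.06]
wrist_force: [-0.3, 0.3, -1.5]
finger_gap: 0.0595
t 14.2 tcp [537.  278.7 137.1] open axis 100.2 gap 59.5 F [-0.3  0.3 -1.5] q6 0.17 down [ 0.007  0.002 -1.   ]
(np.float64(534.5), np.float64(21.8), 100, 98.3) -> [ -48.1   36.5 -252.4] spin 1.9
(np.float64(534.5), np.float64(21.8), 34, 98.3) -> [ -48.6  102.5 -252.5] spin 1.9
```

```bash
python3 -m inch '[[[-8,0,-42,2],[-16,0,-84,2],[-24,0,-126,2],[-32,0,-168,2],[-40,10,-210,2],[-48,30,-252,2],[-48,36,-252,2],[-48,36,-252,2],[-48,36,-252,2]]]'
python3 - <<'E'
from h import *
plan((*gw(84,0),34,98.3))
E
```

```text
clock: 15.1
tcp_pos: [0.5313, 0.0219, 0.0964]
orientation: [0.706, -0.705, -0.05, 0.051]
wrist_force: [-0.8, -0.4, -1.0]
finger_gap: 0.0594
t 15.1 tcp [531.3  21.9  96.4] open axis 98.2 gap 59.4 F [-0.8 -0.4 -1. ] q6 -0.25 down [-0.001  0.    -1.   ]
(np.float64(534.5), np.float64(21.8), 34, 98.3) -> [ 3.3 62.4 -0.6] spin -0.1
```

```bash
python3 -m inch '[[[2,20,0,0],[2,45,0,0],[2,58,0,0],[2,63,0,0],[2,63,0,0],[2,63,0,0]]]'; python3 -m inch '[[[0,0,0,0],[0,0,0,0],[0,0,0,0],[0,0,0,0],[0,-30,0,0],[0,-70,0,0],[0,-116,0,0],[0,-116,0,0]]]' 85
python3 - <<'E'
from h import *
plan((620.4,278.1,150,101))
E
```

```text
clock: 15.7
tcp_pos: [0.5346, 0.0225, 0.0348]
orientation: [-0.705, 0.705, 0.052, -0.05]
wrist_force: [-0.5, -0.4, -1.8]
finger_gap: 0.0594
clock: 16.5
tcp_pos: [0.538, 0.0209, 0.1565]
orientation: [-0.705, 0.706, 0.054, -0.046]
wrist_force: [0.9, 0.1, 0.4]
finger_gap: 0.0847
t 16.5 tcp [538.   20.9 156.5] open axis 98.2 gap 84.7 F [0.9 0.1 0.4] q6 -0.25 down [ 0.011 -0.001 -1.   ]
(620.4, 278.1, 150, 101) -> [118.    7.1 242.9] spin -2.8
```

```bash
python3 -m inch '[[[20,4,40,-2],[40,4,82,-2],[60,4,125,-2],[80,4,168,-2],[100,4,210,-2],[118,4,243,-2],[118,4,243,-2],[118,4,243,-2],[118,4,243,-2]]]' 85
python3 - <<'E'
from h import *
plan((620.4,278.1,24,101))
im=env.read_camera('top');cv2.imwrite('pics/top4.png',im);crop('top',im,215,110,180,150,4,'pics/c_top4.png')
for c in find(im,300,180,365,250,.062): print(c,wg(c))
for c in find(im,218,150,280,255,.053): print(c)
E
```

```text
clock: 17.4
tcp_pos: [0.6156, 0.2776, 0.1454]
orientation: [-0.704, 0.705, 0.062, -0.063]
wrist_force: [0.4, -0.4, 0.3]
finger_gap: 0.0851
t 17.4 tcp [615.6 277.6 145.4] open axis 100.1 gap 85.1 F [ 0.4 -0.4  0.3] q6 0.13 down [-0.001 -0.001 -1.   ]
(620.4, 278.1, 24, 101) -> [  5.  121.4  -0.3] spin -0.9
(507.6, 17.0, 98.2, 60.8, 9.2) (np.float64(56.7), np.float64(-0.9))
(614.5, 276.8, 58.6, 34.7, -77.7)
```

View pics/c_top4.png

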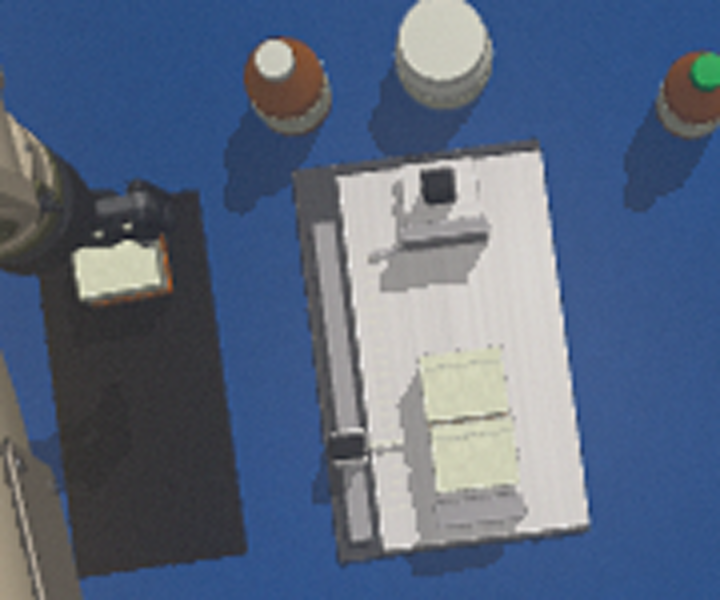

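```bash
python3 -m inch '[[[5,40,0,-1],[5,80,0,-1],[5,110,0,-1],[5,123,0,-1],[5,123,0,-1],[5,123,0,-1]]]' 85; python3 -m inch '[[[0,0,0,0],[0,0,0,0],[0,0,0,0],[0,0,0,0],[0,0,0,0]]]' 50 40; python3 -m inch '[[[0,-20,0,0],[0,-50,0,0],[0,-90,0,0],[0,-110,0,0],[0,-110,0,0]]]'
python3 - <<'E'
from h import *
plan((*gw(136,0),110,98.3),(*gw(136,0),34,98.3))
E
```

```text
clock: 18.05
tcp_pos: [0.622, 0.2792, 0.0245]
orientation: [0.704, -0.704, -0.069, 0.068]
wrist_force: [0.7, 0.9, 0.3]
finger_gap: 0.0851
clock: 18.55
tcp_pos: [0.6226, 0.28, 0.0254]
orientation: [0.704, -0.704, -0.07, 0.067]
wrist_force: [-0.6, -1.6, 6.3]
finger_gap: 0.0593
clock: 19.05
tcp_pos: [0.6235, 0.2805, 0.1378]
orientation: [0.704, -0.703, -0.072, 0.066]
wrist_force: [0.7, 0.1, -0.4]
finger_gap: 0.0596
t 19.05 tcp [623.5 280.5 137.8] open axis 101.2 gap 59.6 F [ 0.7  0.1 -0.4] q6 0.11 down [ 0.008  0.002 -1.   ]
(np.float64(586.0), np.float64(29.3), 110, 98.3) -> [ -85.7   26.9 -239.2] spin 2.9
(np.float64(586.0), np.float64(29.3), 34, 98.3) -> [ -86.3  102.9 -239.3] spin 2.9
```

```bash
python3 -m inch '[[[-14,0,-40,1],[-28,0,-80,2],[-42,0,-120,3],[-56,0,-160,3],[-71,0,-200,3],[-86,20,-239,3],[-86,27,-239,3],[-86,27,-239,3],[-86,27,-239,3]]]'
python3 - <<'E'
from h import *
plan((*gw(136,0),34,98.3))
E
```

```text
clock: 19.95
tcp_pos: [0.5825, 0.0292, 0.1053]
orientation: [0.705, -0.705, -0.05, 0.051]
wrist_force: [-0.2, 0.4, -1.6]
finger_gap: 0.0595
t 19.95 tcp [582.5  29.2 105.3] open axis 98.2 gap 59.5 F [-0.2  0.4 -1.6] q6 -0.23 down [-0.001  0.    -1.   ]
(np.float64(586.0), np.float64(29.3), 34, 98.3) -> [ 3.5 71.3 -0.4] spin -0.1
```

```bash
python3 -m inch '[[[2,25,0,0],[2,50,0,0],[2,66,0,0],[2,71,0,0],[2,71,0,0],[2,71,0,0]]]'; python3 -m inch '[[[0,0,0,0],[0,0,0,0],[0,0,0,0],[0,0,0,0],[0,-30,0,0],[0,-70,0,0],[0,-116,0,0],[0,-116,0,0]]]' 85
python3 - <<'E'
from h import *
plan((*gw(222,0),150,98.3),(480,200,150,98.3))
E
python3 -m inch '[[[-10,0,42,0],[-20,0,84,0],[-30,0,126,0],[-40,0,168,0],[-50,0,200,0],[-50,0,200,0],[-50,0,200,0]]]' 60
python3 - <<'E'
from h import *
im=env.read_camera('top');cv2.imwrite('pics/top5.png',im);crop('top',im,215,110,180,150,4,'pics/c_top5.png')
for c in find(im,300,170,365,250,.062): print(c,wg(c))
E
```

```text
clock: 20.55
tcp_pos: [0.5858, 0.0298, 0.0358]
orientation: [-0.705, 0.705, 0.051, -0.05]
wrist_force: [-0.4, 0.5, -1.7]
finger_gap: 0.0591
clock: 21.35
tcp_pos: [0.5891, 0.0283, 0.158]
orientation: [-0.705, 0.706, 0.054, -0.046]
wrist_force: [1.4, 0.2, -0.2]
finger_gap: 0.0849
t 21.35 tcp [589.1  28.3 158. ] open axis 98.1 gap 84.9 F [ 1.4  0.2 -0.2] q6 -0.23 down [ 0.012 -0.001 -1.   ]
(np.float64(671.1), np.float64(41.7), 150, 98.3) -> [83.   9.   1.7] spin -0.2
(480, 200, 150, 98.3) -> [-83.7   6.6 185.4] spin -0.2
clock: 22.05
tcp_pos: [0.5067, 0.2201, 0.1508]
orientation: [-0.705, 0.705, 0.051, -0.051]
wrist_force: [0.1, -0.1, -0.1]
finger_gap: 0.0598
(507.9, 17.3, 100.0, 60.8, 10.6) (np.float64(57.0), np.float64(-0.6))
(584.0, 28.8, 60.1, 47.8, -81.4) (np.float64(134.0), np.float64(-0.2))
```

View pics/c_top5.png

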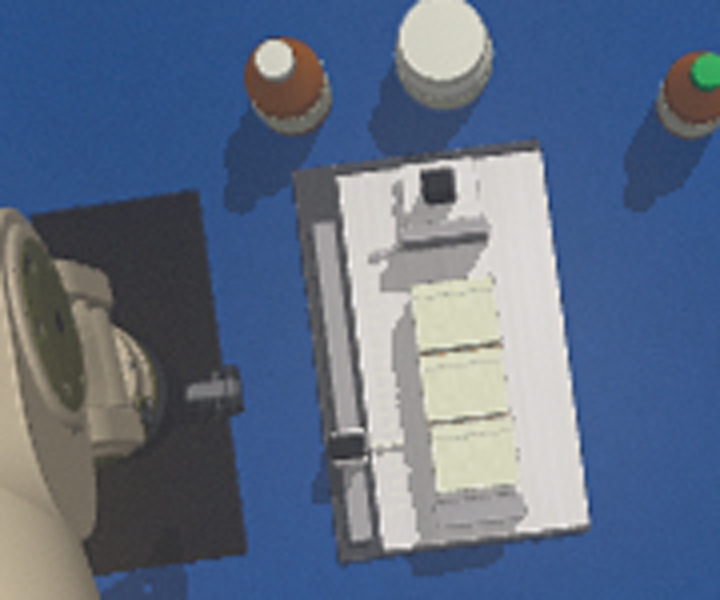

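Run:
```python
from h import *
plan((*gw(222,0),150,98.3),(*gw(222,0),54,98.3))
```

```text
t 22.1 tcp [507.2 219.4 150.8] open axis 98.2 gap 59.8 F [-0.1  0.5  0.8] q6 0.12 down [ 0. -0. -1.]
(np.float64(671.1), np.float64(41.7), 150, 98.3) -> [ 137.     0.9 -199.2] spin -0.1
(np.float64(671.1), np.float64(41.7), 54, 98.3) -> [ 137.    96.9 -199.2] spin -0.1
```

```bash
python3 -m inch '[[[27,0,-40,0],[54,0,-80,0],[81,0,-120,0],[108,0,-160,0],[137,0,-199,0],[137,0,-199,0],[137,0,-199,0],[137,0,-199,0],[137,0,-199,0]]]' 60
python3 - <<'E'
from h import *
plan((*gw(222,0),54,98.3))
E
```

```text
clock: 23.0
tcp_pos: [0.6701, 0.0427, 0.1512]
orientation: [0.705, -0.705, -0.05, 0.051]
wrist_force: [0.2, -0.6, 0.4]
finger_gap: 0.0599
t 23.0 tcp [670.1  42.7 151.2] open axis 98.2 gap 59.9 F [ 0.2 -0.6  0.4] q6 -0.2 down [-0.  0. -1.]
(np.float64(671.1), np.float64(41.7), 54, 98.3) -> [ 0.9 97.2 -1.1] spin -0.1
```

```bash
python3 -m inch '[[[0,30,-1,0],[0,60,-1,0],[0,85,-1,0],[0,97,-1,0],[0,97,-1,0],[0,97,-1,0]]]' 60; python3 -m inch '[[[0,0,0,0],[0,0,0,0],[0,0,0,0],[0,0,0,0],[0,0,0,0]]]' 15 50;  python3 -m inch '[[[-5,0,0,0],[-10,0,0,0],[-14,0,0,0],[-17,0,0,0],[-20,0,0,0],[-23,0,0,0],[-26,0,0,0],[-29,0,0,0],[-32,0,0,0],[-32,0,0,0]]]'
python3 - <<'E'
from h import *
plan((*gw(182,0),54,98.3));print(wg(env.get_state()['tcp_pos']*1000))
E
```

```text
clock: 23.6
tcp_pos: [0.6714, 0.0416, 0.0552]
orientation: [-0.705, 0.705, 0.051, -0.05]
wrist_force: [-0.3, 0.9, 0.2]
finger_gap: 0.0601
clock: 24.1
tcp_pos: [0.6719, 0.0424, 0.0558]
orientation: [0.706, -0.705, -0.052, 0.05]
wrist_force: [-1.3, 5.1, 5.2]
finger_gap: 0.0231
clock: 25.1
tcp_pos: [0.6406, 0.0378, 0.0558]
orientation: [0.706, -0.705, -0.052, 0.049]
wrist_force: [0.7, 4.6, 5.6]
finger_gap: 0.0233
t 25.1 tcp [640.6  37.8  55.8] open axis 98.2 gap 23.3 F [0.7 4.6 5.6] q6 -0.21 down [ 0.004  0.002 -1.   ]
(np.float64(631.5), np.float64(36.0), 54, 98.3) -> [-9.3  1.8 -0.5] spin -0.1
(np.float64(191.3), np.float64(0.5))
```

```bash
python3 -m inch '[[[-2,0,0,0],[-4,0,0,0],[-6,0,0,0],[-7,0,0,0],[-8,0,0,0],[-8,0,0,0]]]';python3 -m inch '[[[-1,0,0,0],[-2,0,0,0],[-2,0,0,0]]]'; python3 -m inch '[[[-1,0,0,0],[-2,0,0,0],[-2,0,0,0]]]'
```

```text
clock: 25.7
tcp_pos: [0.6335, 0.0367, 0.0558]
orientation: [0.706, -0.705, -0.052, 0.049]
wrist_force: [1.9, 5.5, 3.7]
finger_gap: 0.0227
clock: 26.0
tcp_pos: [0.6318, 0.0365, 0.0558]
orientation: [0.706, -0.705, -0.053, 0.049]
wrist_force: [2.3, 4.9, 3.1]
finger_gap: 0.0233
clock: 26.3
tcp_pos: [0.6298, 0.0362, 0.0558]
orientation: [0.706, -0.705, -0.053, 0.049]
wrist_force: [2.7, 6.0, 3.7]
finger_gap: 0.0231
```

```bash
python3 -m inch '[[[-1,0,0,0],[-2,0,0,0],[-2,0,0,0]]]';python3 -m inch '[[[-1,0,0,0],[-2,0,0,0],[-2,0,0,0]]]'
python3 - <<'E'
from h import *
for n in('top','scene'):
    im=env.read_camera(n);cv2.imwrite(f'pics/{n}6.png',im)
crop('scene',im,270,160,120,90,6,'pics/c_sc6.png')
E
```

```text
clock: 26.6
tcp_pos: [0.6279, 0.0359, 0.0558]
orientation: [0.706, -0.705, -0.053, 0.049]
wrist_force: [2.2, 6.2, 3.1]
finger_gap: 0.0231
clock: 26.9
tcp_pos: [0.6264, 0.0357, 0.0558]
orientation: [0.706, -0.705, -0.053, 0.048]
wrist_force: [4.2, 6.7, 2.8]
finger_gap: 0.0235
```

View pics/c_sc6.png

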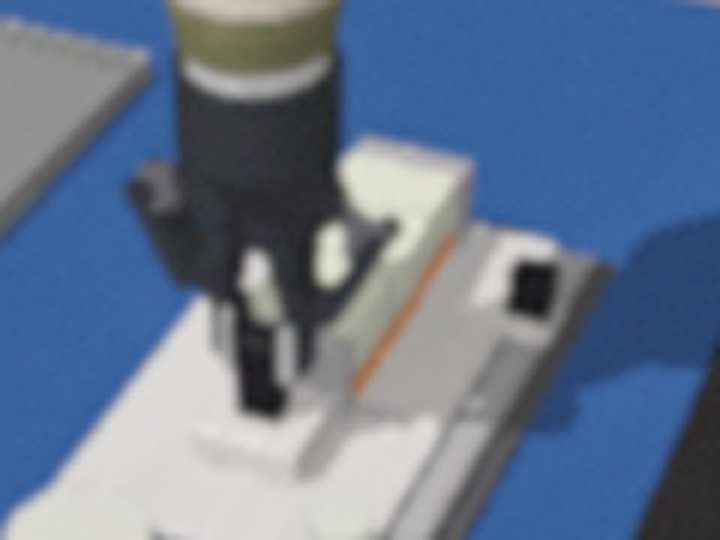

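```bash
python3 -m inch '[[[-1,0,0,0],[-2,0,0,0],[-2,0,0,0]]]';python3 -m inch '[[[-1,0,0,0],[-2,0,0,0],[-2,0,0,0]]]';python3 -m inch '[[[-1,0,0,0],[-2,0,0,0],[-2,0,0,0]]]'
```

```text
clock: 27.3
tcp_pos: [0.6264, 0.0357, 0.0558]
orientation: [0.706, -0.704, -0.054, 0.047]
wrist_force: [9.8, 6.6, -1.8]
finger_gap: 0.0231
clock: 27.6
tcp_pos: [0.6264, 0.0357, 0.0558]
orientation: [0.706, -0.704, -0.056, 0.046]
wrist_force: [16.0, 9.1, -6.2]
finger_gap: 0.0229
clock: 27.9
tcp_pos: [0.6264, 0.0357, 0.0559]
orientation: [0.706, -0.704, -0.057, 0.045]
wrist_force: [20.3, 10.9, -11.2]
finger_gap: 0.0232
```

```bash
python3 -m inch '[[[2,0,0,0],[4,0,0,0],[6,0,0,0],[6,0,0,0]]]';python3 -m inch '[[[0,0,0,0],[0,0,0,0],[0,0,0,0],[0,-30,0,0],[0,-70,0,0],[0,-100,0,0],[0,-100,0,0]]]' 60;python3 -m inch '[[[-10,0,42,0],[-20,0,84,0],[-30,0,126,0],[-40,0,168,0],[-50,0,200,0],[-50,0,200,0],[-50,0,200,0]]]' 45
python3 - <<'E'
from h import *
plan()
im=env.read_camera('top');cv2.imwrite('pics/top7.png',im);crop('top',im,280,140,85,115,5,'pics/c_top7.png')
E
```

```text
clock: 28.3
tcp_pos: [0.6263, 0.0357, 0.0558]
orientation: [0.706, -0.705, -0.053, 0.049]
wrist_force: [3.5, 6.7, 3.2]
finger_gap: 0.0228
clock: 29.0
tcp_pos: [0.6264, 0.0337, 0.1593]
orientation: [-0.705, 0.706, 0.053, -0.047]
wrist_force: [1.9, 0.1, 0.3]
finger_gap: 0.0599
clock: 29.7
tcp_pos: [0.545, 0.2255, 0.1534]
orientation: [-0.705, 0.706, 0.051, -0.051]
wrist_force: [-0.5, -0.0, -0.3]
finger_gap: 0.0451
t 29.7 tcp [545.  225.5 153.4] open axis 98.3 gap 45.1 F [-0.5 -0.  -0.3] q6 0.11 down [-0.001 -0.001 -1.   ]
```

View pics/c_top7.png

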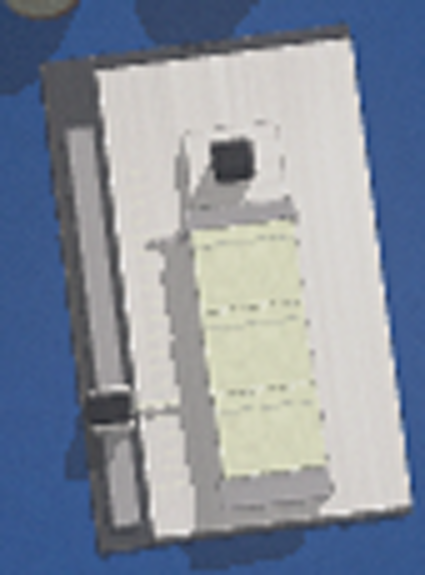

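Run:
```python
from h import *
im=cv2.imread('pics/top7.png')
for c in find(im,305,165,365,250,.062): print(c,wg(c))
print('tab',wg(ray('top',280+233/5,140+161/5,.082)*1000))
print('knob',wg(ray('top',280+109/5,140+407/5,.056)*1000), 'pointer tip',wg(ray('top',280+175/5,140+409/5,.016)*1000))
print('row corners top',[wg(ray('top',280+u/5,140+v/5,.062)*1000) for u,v in((191,234),(295,220),(222,477),(328,464))])
```

```text
(522.4, 19.6, 143.4, 60.4, 9.1) (np.float64(71.7), np.float64(-0.5))
tab (np.float64(176.5), np.float64(-1.1))
knob (np.float64(47.8), np.float64(87.8)) pointer tip (np.float64(43.1), np.float64(52.1))
row corners top [(np.float64(140.6), np.float64(28.3)), (np.float64(141.0), np.float64(-32.1)), (np.float64(-0.2), np.float64(27.9)), (np.float64(-0.4), np.float64(-33.1))]
```

Run:
```python
from h import *
plan((*gw(47.8,89),130,8.3))
```

```text
t 29.75 tcp [545.6 224.7 153.4] open axis 98.2 gap 45.1 F [0.1 0.8 0.6] q6 0.11 down [-0.    -0.001 -1.   ]
(np.float64(485.9), np.float64(104.7), 130, 8.3) -> [ -76.1   23.6 -110.3] spin 89.9
```

```bash
python3 -m inch '[[[-20,0,-30,8],[-40,0,-60,16],[-60,0,-90,24],[-76,0,-110,32],[-76,0,-110,40],[-76,0,-110,48],[-76,0,-110,56],[-76,0,-110,64],[-76,0,-110,72],[-76,0,-110,80]]]' 45; python3 -m inch '[[[0,10,0,8],[0,22,0,10],[0,22,0,10],[0,22,0,10]]]';  python3 - <<'E'
from h import *
plan((*gw(47.8,89),32,8.3))
E
```

```text
clock: 30.75
tcp_pos: [0.4864, 0.1038, 0.1538]
orientation: [-0.571, 0.571, -0.417, 0.417]
wrist_force: [-0.4, -0.5, 0.1]
finger_gap: 0.0449
clock: 31.15
tcp_pos: [0.4861, 0.1044, 0.1319]
orientation: [-0.534, 0.534, -0.464, 0.463]
wrist_force: [0.2, 0.3, -0.3]
finger_gap: 0.0452
t 31.15 tcp [486.1 104.4 131.9] open axis 8.1 gap 45.2 F [ 0.2  0.3 -0.3] q6 1.48 down [-0.001 -0.    -1.   ]
(np.float64(485.9), np.float64(104.7), 32, 8.3) -> [-0.3 99.9 -0.1] spin -0.2
```

```bash
python3 -m inch '[[[0,30,0,0],[0,60,0,0],[0,85,0,0],[0,98,0,0],[0,98,0,0],[0,98,0,0]]]'; python3 -m inch '[[[0,0,0,0],[0,0,0,0],[0,0,0,0],[0,0,0,0],[0,0,0,0]]]' 10 40;  python3 - <<'E'
from h import *
print(wg(env.get_state()['tcp_pos']*1000))
plan((*gw(144,89),32,8.3))
cv2.imwrite('pics/s8.png',cv2.resize(env.read_camera('scene')[150:270,270:420],None,fx=4,fy=4))
E
```

```text
clock: 31.75
tcp_pos: [0.4866, 0.1052, 0.0346]
orientation: [0.534, -0.534, 0.463, -0.463]
wrist_force: [-0.1, -0.5, -0.0]
finger_gap: 0.0453
clock: 32.25
tcp_pos: [0.4872, 0.1055, 0.0353]
orientation: [0.535, -0.534, 0.462, -0.464]
wrist_force: [-0.0, -0.9, 5.5]
finger_gap: 0.0171
(np.float64(49.3), np.float64(89.6))
t 32.25 tcp [487.2 105.5  35.3] open axis 8.2 gap 17.1 F [-0.  -0.9  5.5] q6 1.48 down [ 0.003 -0.    -1.   ]
(np.float64(581.0), np.float64(118.6), 32, 8.3) -> [ 0.3  3.6 94.7] spin -0.1
```

View pics/s8.png

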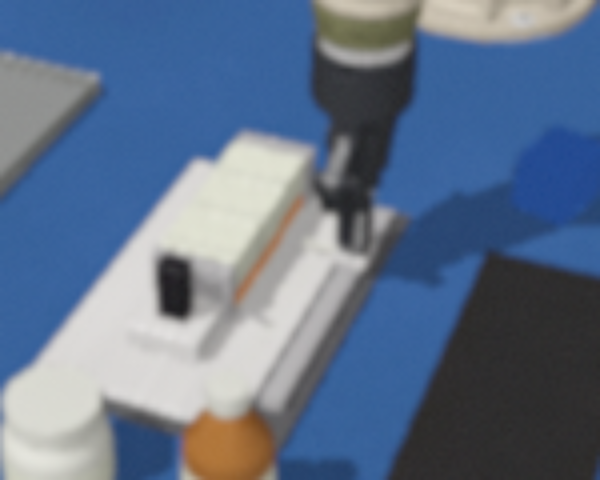

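```bash
python3 -m inch '[[[0,0,10,0],[0,0,22,0],[0,0,36,0],[0,0,50,0],[0,0,64,0],[0,0,76,0],[0,0,85,0],[0,0,91,0],[0,0,94,0],[0,0,94,0]]]';  python3 -m inch '[[[0,0,0,0],[0,0,0,0]]]'
python3 - <<'E'
from h import *
print(wg(env.get_state()['tcp_pos']*1000)); plan()
E
```

```text
clock: 33.3
tcp_pos: [0.5807, 0.1192, 0.0354]
orientation: [0.535, -0.534, 0.462, -0.464]
wrist_force: [1.0, 0.8, 4.6]
finger_gap: 0.017
clock: 33.5
tcp_pos: [0.5807, 0.1192, 0.0354]
orientation: [0.535, -0.533, 0.462, -0.464]
wrist_force: [2.2, 0.4, 6.2]
finger_gap: 0.017
(np.float64(143.7), np.float64(89.7))
t 33.5 tcp [580.7 119.2  35.4] open axis 8.2 gap 17.0 F [2.2 0.4 6.2] q6 1.49 down [ 0.003  0.001 -1.   ]
```

Release, back off, and check the pointer against the jaw face.

```bash
python3 -m inch '[[[0,0,0,0],[0,0,0,0],[0,0,0,0],[0,-30,0,0],[0,-70,0,0],[0,-115,0,0],[0,-115,0,0]]]' 45;python3 -m inch '[[[-40,0,0,-8],[-80,0,0,-16],[-120,0,0,-24],[-120,0,0,-32],[-120,0,0,-40],[-120,0,0,-48],[-120,0,0,-56],[-120,0,0,-64],[-120,0,0,-72],[-120,0,0,-80]]]' 60
python3 -m inch '[[[0,0,0,-8],[0,0,0,-10],[0,0,0,-10]]]'
python3 - <<'E'
from h import *
plan()
im=env.read_camera('top');cv2.imwrite('pics/top9.png',im);crop('top',im,280,140,85,115,5,'pics/c_top9.png')
im=env.read_camera('scene');crop('scene',im,280,160,100,90,6,'pics/c_sc9.png')
E
```

```text
clock: 34.2
tcp_pos: [0.5828, 0.1191, 0.1555]
orientation: [0.537, -0.532, 0.46, -0.466]
wrist_force: [1.7, 0.1, -0.1]
finger_gap: 0.0449
clock: 35.2
tcp_pos: [0.5616, 0.2375, 0.1482]
orientation: [-0.707, 0.707, -0.01, 0.009]
wrist_force: [-0.6, 0.6, -0.4]
finger_gap: 0.0603
clock: 35.5
tcp_pos: [0.5617, 0.2375, 0.1483]
orientation: [-0.705, 0.705, 0.05, -0.051]
wrist_force: [-0.5, -0.2, 0.4]
finger_gap: 0.0598
t 35.5 tcp [561.7 237.5 148.3] open axis 98.2 gap 59.8 F [-0.5 -0.2  0.4] q6 0.13 down [-0.001 -0.    -1.   ]
```

View pics/c_top9.png

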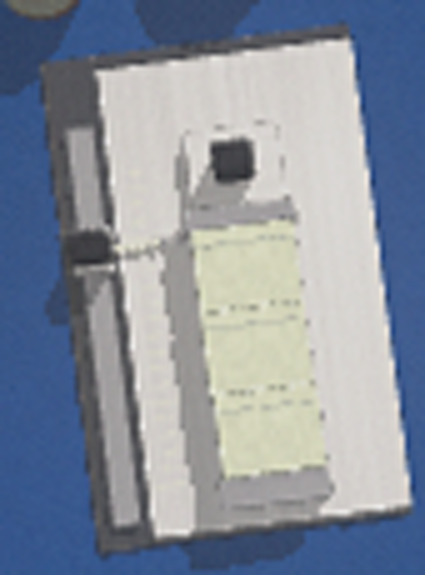

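View pics/c_sc9.png

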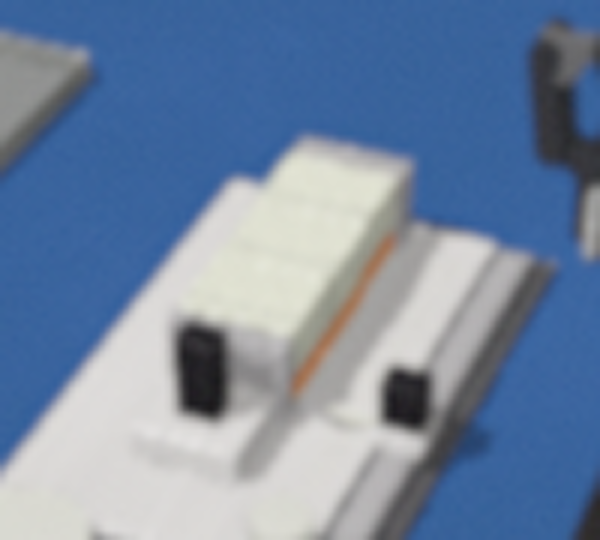

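Run:
```python
from h import *
for u,v,z in [(120,251,.018),(150,247,.018),(175,243,.018),(92,248,.056)]: print(wg(ray('top',280+u/5,140+v/5,z)*1000))
# scene: pointer & face foot
for u,v,z in [(345,418,.018),(292,395,.014)]: print('sc',wg(ray('scene',280+u/6,160+v/6,z)*1000))
plan((*gw(182,0),150,98.3))
```

```text
(np.float64(140.9), np.float64(73.1))
(np.float64(141.0), np.float64(54.9))
(np.float64(141.5), np.float64(39.8))
(np.float64(140.5), np.float64(86.4))
sc (np.float64(144.2), np.float64(60.1))
sc (np.float64(134.1), np.float64(27.5))
t 35.6 tcp [561.8 237.5 148.5] open axis 98.1 gap 59.7 F [-0.1 -0.3 -0.2] q6 0.13 down [-0.001 -0.    -1.   ]
(np.float64(631.5), np.float64(36.0), 150, 98.3) -> [  40.6   -1.5 -209.3] spin -0.2
```

Run:
```python
from h import *
im=cv2.imread('pics/c_sc9.png'); 
def P(x,y,z):
    p=gw(x,y); u,v=proj('scene',np.array([p[0]/1e3,p[1]/1e3,z])); return ((u-280)*6+3,(v-160)*6+3)
for x,c in((144,(0,0,255)),(136,(0,255,0))):
    q=[P(x,77,.016),P(x,32,.012),P(x,32,.061),P(x,-32,.061)]
    cv2.polylines(im,[np.int32(q)],False,c,1)
cv2.imwrite('pics/c_sc9b.png',im)
```

```text
(no output)
```

View pics/c_sc9b.png

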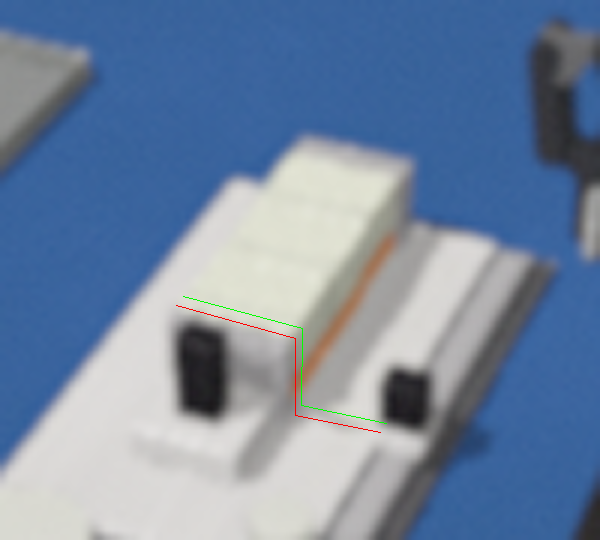

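```bash
python3 -m inch '[[[10,0,-42,0],[20,0,-84,0],[30,0,-126,0],[39,0,-168,0],[39,0,-209,0],[39,0,-209,0],[39,0,-209,0],[39,0,-209,0]]]' 60
python3 - <<'E'
from h import *
plan((*gw(180,0),54,98.3))
E
```

```text
clock: 36.4
tcp_pos: [0.6299, 0.037, 0.1488]
orientation: [0.705, -0.705, -0.05, 0.051]
wrist_force: [-0.2, 0.3, -0.3]
finger_gap: 0.0601
t 36.4 tcp [629.9  37.  148.8] open axis 98.2 gap 60.1 F [-0.2  0.3 -0.3] q6 -0.21 down [-0.001  0.    -1.   ]
(np.float64(629.5), np.float64(35.7), 54, 98.3) -> [-0.6 94.8 -1.3] spin -0.1
```

```bash
python3 -m inch '[[[0,30,-1,0],[0,60,-1,0],[0,82,-1,0],[0,94,-1,0],[0,94,-1,0],[0,94,-1,0]]]' 60; python3 -m inch '[[[0,0,0,0],[0,0,0,0],[0,0,0,0],[0,0,0,0],[0,0,0,0]]]' 15 50;  python3 -m inch '[[[5,0,0,0],[12,0,0,0],[20,0,0,0],[28,0,0,0],[35,0,0,0],[40,0,0,0],[43,0,0,0],[45,0,0,0],[45,0,0,0],[45,0,0,0]]]'
python3 - <<'E'
from h import *
plan();print(wg(env.get_state()['tcp_pos']*1000))
E
```

```text
clock: 37.0
tcp_pos: [0.6309, 0.0361, 0.0558]
orientation: [-0.705, 0.705, 0.051, -0.05]
wrist_force: [-0.3, 0.1, 0.6]
finger_gap: 0.0596
clock: 37.5
tcp_pos: [0.6314, 0.0364, 0.0566]
orientation: [0.706, -0.705, -0.052, 0.05]
wrist_force: [-1.3, 5.3, 4.8]
finger_gap: 0.0234
clock: 38.5
tcp_pos: [0.6757, 0.0429, 0.0566]
orientation: [0.706, -0.705, -0.051, 0.05]
wrist_force: [-1.8, 4.9, 4.5]
finger_gap: 0.023
t 38.5 tcp [675.7  42.9  56.6] open axis 98.2 gap 23.0 F [-1.8  4.9  4.5] q6 -0.2 down [ 0.002  0.002 -1.   ]
(np.float64(226.7), np.float64(0.5))
```

```bash
python3 -m inch '[[[0,0,0,0],[0,0,0,0],[0,0,0,0],[0,-30,0,0],[0,-70,0,0],[0,-105,0,0],[0,-105,0,0]]]' 60; python3 -m inch '[[[-10,0,-42,0],[-20,0,-84,0],[-30,0,-126,0],[-40,0,-168,0],[-50,0,-200,0],[-50,0,-200,0],[-50,0,-200,0]]]' 85
python3 - <<'E'
from h import *
im=env.read_camera('top');cv2.imwrite('pics/top10.png',im);crop('top',im,270,110,200,150,4,'pics/c_top10.png')
for c in find(im,300,165,365,250,.062): print(c,wg(c))
plan((*gw(119.5,0),150,98.3))
E
```

```text
clock: 39.2
tcp_pos: [0.6783, 0.0411, 0.1663]
orientation: [-0.705, 0.706, 0.054, -0.047]
wrist_force: [0.7, 0.1, 0.2]
finger_gap: 0.0604
clock: 39.9
tcp_pos: [0.6533, -0.1644, 0.1592]
orientation: [0.706, -0.705, -0.049, 0.05]
wrist_force: [0.2, -0.5, 0.3]
finger_gap: 0.0853
(523.0, 19.5, 143.9, 60.8, 9.1) (np.float64(72.3), np.float64(-0.6))
t 39.95 tcp [ 653.6 -163.3  159.4] open axis 98.1 gap 85.0 F [-0.2  0.2  0.3] q6 -0.51 down [-0.001  0.001 -1.   ]
(np.float64(569.6), np.float64(27.0), 150, 98.3) -> [-56.2   9.6 200.3] spin -0.2
```

View pics/c_top10.png

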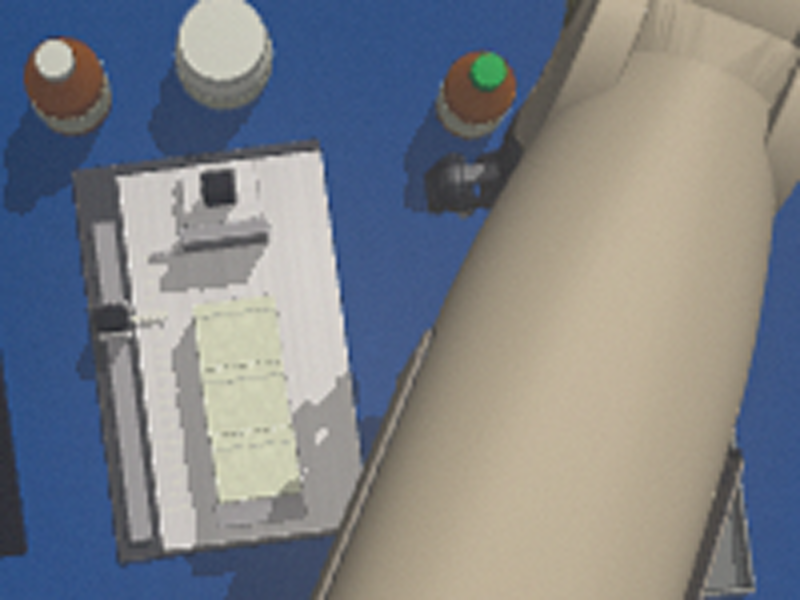

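```bash
python3 -m inch '[[[-14,0,42,0],[-28,0,84,0],[-42,0,126,0],[-56,0,168,0],[-57,9,200,0],[-57,9,200,0],[-57,9,200,0],[-57,9,200,0]]]' 85
python3 - <<'E'
from h import *
plan((*gw(119.5,0),34,98.3))
E
```

```text
clock: 40.75
tcp_pos: [0.5695, 0.0267, 0.1512]
orientation: [-0.705, 0.705, 0.051, -0.05]
wrist_force: [0.3, 0.5, 0.1]
finger_gap: 0.0848
t 40.75 tcp [569.5  26.7 151.2] open axis 98.2 gap 84.8 F [0.3 0.5 0.1] q6 -0.24 down [ 0.001 -0.    -1.   ]
(np.float64(569.6), np.float64(27.0), 34, 98.3) -> [  0.  117.2   0.4] spin -0.1
```

```bash
python3 -m inch '[[[0,35,0,0],[0,70,0,0],[0,100,0,0],[0,117,0,0],[0,117,0,0],[0,117,0,0]]]' 85; python3 -m inch '[[[0,0,0,0],[0,0,0,0],[0,0,0,0],[0,0,0,0],[0,0,0,0]]]' 50 40; python3 -m inch '[[[0,-10,0,0],[0,-35,0,0],[0,-70,0,0],[0,-100,0,0],[0,-100,0,0]]]'
python3 - <<'E'
from h import *
plan((578.5,-260.5,100,97.4),(578.5,-260.5,26,97.4))
E
```

```text
clock: 41.35
tcp_pos: [0.5696, 0.0256, 0.0342]
orientation: [-0.705, 0.705, 0.05, -0.05]
wrist_force: [-0.0, -0.5, 0.2]
finger_gap: 0.085
clock: 41.85
tcp_pos: [0.5706, 0.0262, 0.0357]
orientation: [-0.705, 0.706, 0.052, -0.049]
wrist_force: [0.0, -1.2, 5.6]
finger_gap: 0.0591
clock: 42.35
tcp_pos: [0.5717, 0.0263, 0.139]
orientation: [-0.705, 0.706, 0.053, -0.048]
wrist_force: [0.4, -0.9, -1.4]
finger_gap: 0.0593
t 42.35 tcp [571.7  26.3 139. ] open axis 98.2 gap 59.3 F [ 0.4 -0.9 -1.4] q6 -0.24 down [ 0.008 -0.001 -1.   ]
(578.5, -260.5, 100, 97.4) -> [ -34.3   39.3 -284.8] spin 0.8
(578.5, -260.5, 26, 97.4) -> [ -34.8  113.3 -284.7] spin 0.8
```

```bash
python3 -m inch '[[[-5,0,-42,0],[-10,0,-84,1],[-15,0,-126,1],[-20,0,-168,1],[-25,0,-210,1],[-30,10,-250,1],[-34,35,-285,1],[-34,37,-285,1],[-34,37,-285,1],[-34,37,-285,1]]]'
python3 - <<'E'
from h import *
plan((578.5,-260.5,26,97.4))
E
```

```text
clock: 43.35
tcp_pos: [0.5754, -0.2594, 0.0967]
orientation: [0.706, -0.705, -0.044, 0.045]
wrist_force: [0.6, 0.1, -1.1]
finger_gap: 0.0591
t 43.35 tcp [ 575.4 -259.4   96.7] open axis 97.2 gap 59.1 F [ 0.6  0.1 -1.1] q6 -0.68 down [-0.001  0.001 -1.   ]
(578.5, -260.5, 26, 97.4) -> [ 3.  70.7 -1.6] spin -0.2
```

```bash
python3 -m inch '[[[3,25,-2,0],[3,50,-2,0],[3,63,-2,0],[3,68,-2,0],[3,68,-2,0],[3,68,-2,0]]]'; python3 -m inch '[[[0,0,0,0],[0,0,0,0],[0,0,0,0],[0,0,0,0],[0,-30,0,0],[0,-70,0,0],[0,-116,0,0],[0,-116,0,0]]]' 85
python3 - <<'E'
from h import *
plan((*gw(72,0),140,98.3))
E
```

```text
clock: 43.95
tcp_pos: [0.5799, -0.2621, 0.0302]
orientation: [-0.705, 0.706, 0.045, -0.044]
wrist_force: [-0.0, -0.1, -1.1]
finger_gap: 0.0594
clock: 44.75
tcp_pos: [0.5827, -0.2643, 0.1526]
orientation: [-0.703, 0.708, 0.048, -0.041]
wrist_force: [1.5, 0.1, 0.1]
finger_gap: 0.0848
t 44.75 tcp [ 582.7 -264.3  152.6] open axis 97.2 gap 84.8 F [1.5 0.1 0.1] q6 -0.68 down [ 0.01  -0.007 -1.   ]
(np.float64(522.6), np.float64(20.1), 140, 98.3) -> [-24.3  10.1 289.8] spin -1.1
```

```bash
python3 -m inch '[[[-4,0,42,-1],[-8,0,84,-1],[-12,0,126,-1],[-16,0,168,-1],[-20,0,210,-1],[-24,5,252,-1],[-24,8,289,-1],[-24,8,289,-1],[-24,8,289,-1],[-24,8,289,-1]]]' 85
python3 - <<'E'
from h import *
plan((*gw(71.5,0),34,98.3))
im=env.read_camera('scene');crop('scene',im,200,130,190,130,4,'pics/c_sc11.png')
im=env.read_camera('top');print(find(im,390,155,470,270,.054))
E
```

```text
clock: 45.75
tcp_pos: [0.5197, 0.0209, 0.1371]
orientation: [-0.705, 0.706, 0.05, -0.05]
wrist_force: [-0.2, -0.6, -0.7]
finger_gap: 0.085
t 45.75 tcp [519.7  20.9 137.1] open axis 98.1 gap 85.0 F [-0.2 -0.6 -0.7] q6 -0.26 down [ 0.001 -0.001 -1.   ]
(np.float64(522.2), np.float64(20.0), 34, 98.3) -> [  2.3 103.1  -1.2] spin -0.2
[(579.8, -262.2, 59.1, 49.4, -82.8)]
```

View pics/c_sc11.png

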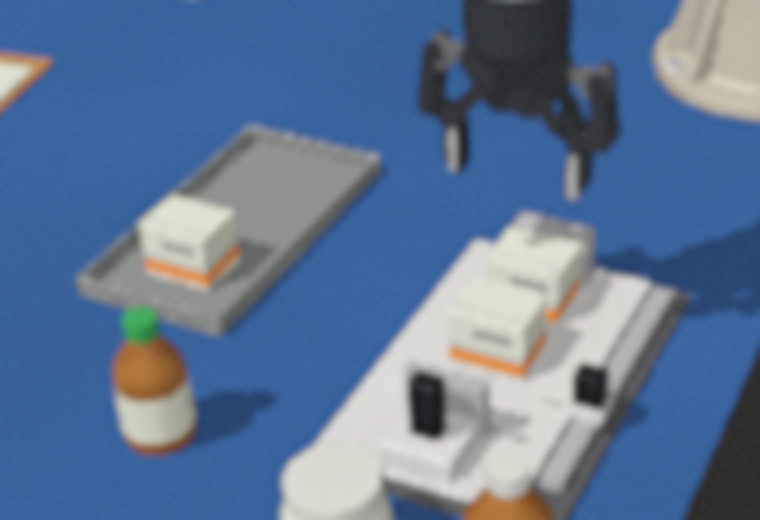

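Run:
```python
from h import *
im=env.read_camera('top');crop('top',im,270,110,200,150,4,'pics/c_top11.png')
for c in find(im,300,155,365,250,.062): print(c,wg(c))
```

```text
(537.0, 23.1, 256.4, 173.2, 1.2) (np.float64(86.6), np.float64(0.9))
```

View pics/c_top11.png

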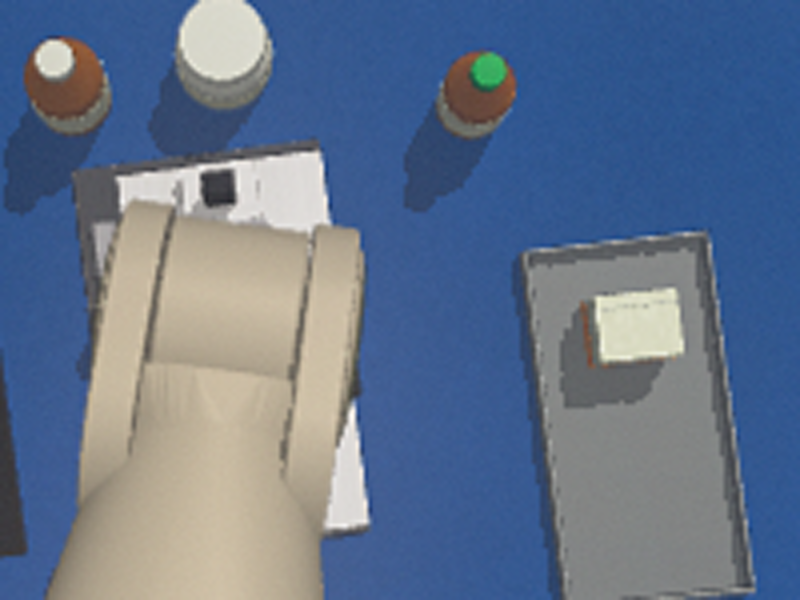

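```bash
python3 -m inch '[[[0,0,42,0],[0,0,84,0],[0,0,126,0],[0,0,168,0],[0,0,200,0],[0,0,200,0]]]' 85
python3 - <<'E'
from h import *
im=env.read_camera('top');crop('top',im,270,110,200,150,4,'pics/c_top12.png')
for c in find(im,300,155,365,250,.062): print(c,wg(c))
E
```

```text
clock: 46.5
tcp_pos: [0.4908, 0.2222, 0.137]
orientation: [0.706, -0.705, -0.052, 0.051]
wrist_force: [-0.5, -0.3, -0.4]
finger_gap: 0.085
(483.7, 12.8, 59.6, 47.9, -81.8) (np.float64(32.4), np.float64(-1.6))
(555.4, 24.6, 59.9, 48.3, -81.8) (np.float64(105.1), np.float64(-0.3))
```

View pics/c_top12.png

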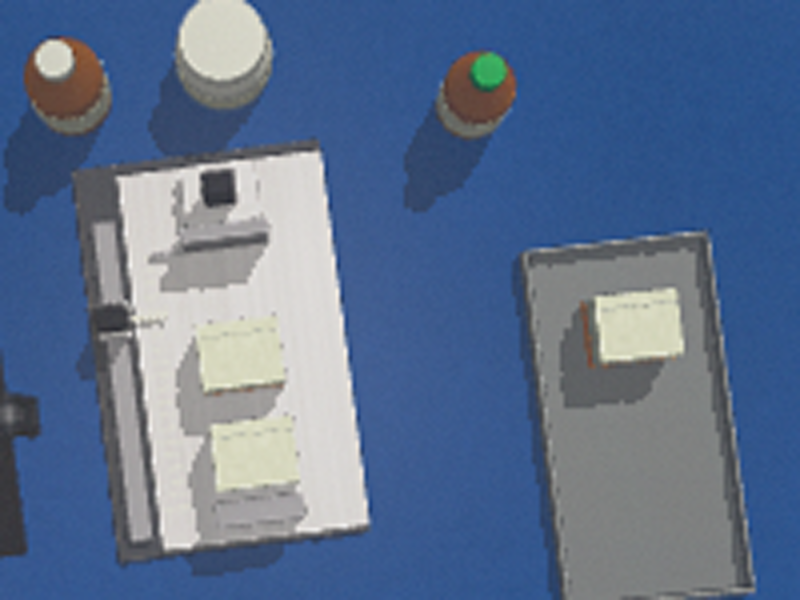

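The disturbance moved the remaining cartons to gauge x = 105 and 32, both still square and upright. I'll retarget to those positions.

Run:
```python
from h import *
plan((555.4,24.6,150,98.3))
```

```text
t 46.55 tcp [491.  220.5 136.9] open axis 98.3 gap 85.2 F [0.6 0.8 0.2] q6 0.13 down [ 0. -0. -1.]
(555.4, 24.6, 150, 98.3) -> [  35.5  -13.1 -203.1] spin -0.0
```

```bash
python3 -m inch '[[[7,-5,-42,0],[14,-13,-84,0],[21,-13,-126,0],[28,-13,-168,0],[36,-13,-203,0],[36,-13,-203,0],[36,-13,-203,0],[36,-13,-203,0]]]' 85
python3 - <<'E'
from h import *
plan((555.4,24.6,34,98.3))
E
```

```text
clock: 47.35
tcp_pos: [0.5548, 0.0234, 0.1498]
orientation: [0.705, -0.705, -0.05, 0.05]
wrist_force: [-0.4, 0.1, -0.1]
finger_gap: 0.0852
t 47.35 tcp [554.8  23.4 149.8] open axis 98.1 gap 85.2 F [-0.4  0.1 -0.1] q6 -0.24 down [-0.001  0.    -1.   ]
(555.4, 24.6, 34, 98.3) -> [  0.9 115.8   1. ] spin -0.2
```

```bash
python3 -m inch '[[[1,35,1,0],[1,70,1,0],[1,100,1,0],[1,116,1,0],[1,116,1,0],[1,116,1,0]]]' 85; python3 -m inch '[[[0,0,0,0],[0,0,0,0],[0,0,0,0],[0,0,0,0],[0,0,0,0]]]' 50 40; python3 -m inch '[[[0,-10,0,0],[0,-35,0,0],[0,-70,0,0],[0,-100,0,0],[0,-100,0,0]]]'
python3 - <<'E'
from h import *
plan((513,-269.5,100,97.4))
E
```

```text
clock: 47.95
tcp_pos: [0.5559, 0.0258, 0.0343]
orientation: [0.705, -0.705, -0.051, 0.051]
wrist_force: [1.2, 0.4, 0.9]
finger_gap: 0.0851
clock: 48.45
tcp_pos: [0.5575, 0.0251, 0.0357]
orientation: [-0.705, 0.705, 0.051, -0.049]
wrist_force: [0.2, 1.9, 6.7]
finger_gap: 0.0593
clock: 48.95
tcp_pos: [0.5591, 0.0246, 0.1391]
orientation: [-0.705, 0.706, 0.053, -0.047]
wrist_force: [1.4, 0.1, -1.2]
finger_gap: 0.0596
t 48.95 tcp [559.1  24.6 139.1] open axis 98.1 gap 59.6 F [ 1.4  0.1 -1.2] q6 -0.24 down [ 0.008 -0.001 -1.   ]
(513, -269.5, 100, 97.4) -> [ -87.7   39.  -284.5] spin 0.7
```

```bash
python3 -m inch '[[[-12,0,-42,0],[-25,0,-84,1],[-38,0,-126,1],[-50,0,-168,1],[-63,0,-210,1],[-76,10,-250,1],[-88,35,-285,1],[-88,37,-285,1],[-88,37,-285,1],[-88,37,-285,1]]]'
python3 - <<'E'
from h import *
plan((513,-269.5,28,97.4))
E
```

```text
clock: 49.95
tcp_pos: [0.5093, -0.2688, 0.0968]
orientation: [0.706, -0.705, -0.044, 0.045]
wrist_force: [-0.5, 0.0, -1.1]
finger_gap: 0.059
t 49.95 tcp [ 509.3 -268.8   96.8] open axis 97.2 gap 59.0 F [-0.5  0.  -1.1] q6 -0.75 down [-0.001  0.001 -1.   ]
(513, -269.5, 28, 97.4) -> [ 3.7 68.8 -1.3] spin -0.2
```

```bash
python3 -m inch '[[[1,25,-1,0],[1,50,-1,0],[1,63,-1,0],[1,68,-1,0],[1,68,-1,0],[1,68,-1,0]]]'; python3 -m inch '[[[0,0,0,0],[0,0,0,0],[0,0,0,0],[0,0,0,0],[0,-30,0,0],[0,-70,0,0],[0,-116,0,0],[0,-116,0,0]]]' 85
python3 - <<'E'
from h import *
im=env.read_camera('scene');crop('scene',im,200,130,190,130,4,'pics/c_sc13.png')
im=env.read_camera('top');crop('top',im,270,110,200,150,4,'pics/c_top13.png')
for c in find(im,300,155,365,250,.062): print(c,wg(c))
plan((483.7,12.8,150,98.3))
E
```

```text
clock: 50.55
tcp_pos: [0.5115, -0.2707, 0.0301]
orientation: [-0.705, 0.706, 0.045, -0.044]
wrist_force: [0.4, 0.1, -0.8]
finger_gap: 0.059
clock: 51.35
tcp_pos: [0.514, -0.273, 0.152]
orientation: [-0.703, 0.708, 0.047, -0.041]
wrist_force: [0.7, -1.0, 0.8]
finger_gap: 0.0849
(483.4, 12.7, 59.7, 47.2, -81.8) (np.float64(32.1), np.float64(-1.7))
t 51.45 tcp [ 511.6 -271.3  146.7] open axis 97.2 gap 85.2 F [ 0.5 -0.7 -0.8] q6 -0.75 down [ 0.003 -0.002 -1.   ]
(483.7, 12.8, 150, 98.3) -> [  7.7  -4.  285.3] spin -1.1
```

View pics/c_sc13.png

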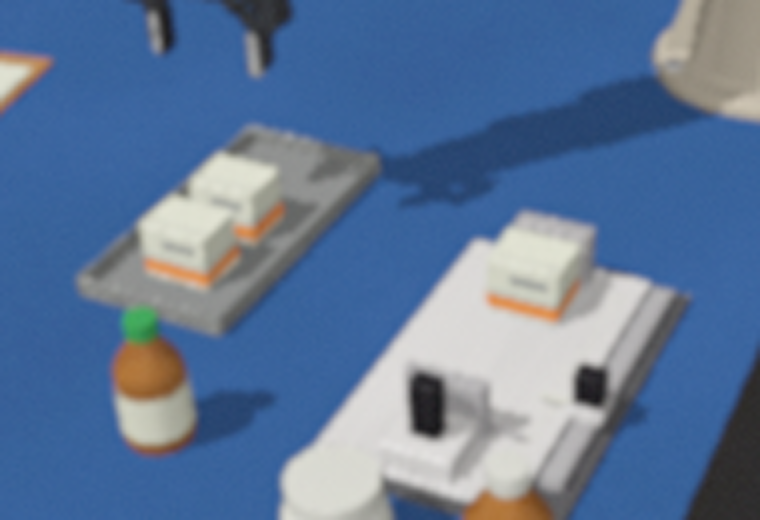

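Two are in the tray and the last is still at gauge x = 32.

```bash
python3 -m inch '[[[1,0,42,-1],[2,0,84,-1],[3,0,126,-1],[4,0,168,-1],[5,0,210,-1],[7,0,250,-1],[7,0,285,-1],[7,0,285,-1],[7,0,285,-1],[7,0,285,-1]]]' 85
python3 - <<'E'
from h import *
plan((483.5,12.8,34,98.3))
E
```

```text
clock: 52.45
tcp_pos: [0.4818, 0.0125, 0.1442]
orientation: [-0.705, 0.705, 0.05, -0.051]
wrist_force: [-0.9, -0.2, -0.2]
finger_gap: 0.0846
t 52.45 tcp [481.8  12.5 144.2] open axis 98.1 gap 84.6 F [-0.9 -0.2 -0.2] q6 -0.28 down [-0.001 -0.    -1.   ]
(483.5, 12.8, 34, 98.3) -> [  1.9 110.2   0. ] spin -0.2
```

```bash
python3 -m inch '[[[2,35,0,0],[2,70,0,0],[2,96,0,0],[2,110,0,0],[2,110,0,0],[2,110,0,0]]]' 85; python3 -m inch '[[[0,0,0,0],[0,0,0,0],[0,0,0,0],[0,0,0,0],[0,0,0,0]]]' 50 40; python3 -m inch '[[[0,-10,0,0],[0,-35,0,0],[0,-70,0,0],[0,-100,0,0],[0,-100,0,0]]]'
python3 - <<'E'
from h import *
plan((448.5,-277.5,100,97.4))
E
```

```text
clock: 53.05
tcp_pos: [0.4841, 0.0124, 0.0349]
orientation: [-0.705, 0.705, 0.049, -0.05]
wrist_force: [-0.5, -0.5, 0.4]
finger_gap: 0.085
clock: 53.55
tcp_pos: [0.4853, 0.0131, 0.0363]
orientation: [-0.705, 0.706, 0.051, -0.049]
wrist_force: [-0.2, -1.8, 6.3]
finger_gap: 0.0597
clock: 54.05
tcp_pos: [0.4867, 0.0133, 0.1395]
orientation: [-0.705, 0.706, 0.053, -0.048]
wrist_force: [0.8, 0.0, -1.2]
finger_gap: 0.0593
t 54.05 tcp [486.7  13.3 139.5] open axis 98.2 gap 59.3 F [ 0.8  0.  -1.2] q6 -0.28 down [ 0.007 -0.001 -1.   ]
(448.5, -277.5, 100, 97.4) -> [ -79.5   39.5 -282.3] spin 0.8
```

```bash
python3 -m inch '[[[-12,0,-42,0],[-24,0,-84,1],[-36,0,-126,1],[-48,0,-168,1],[-60,0,-210,1],[-71,10,-250,1],[-79,35,-282,1],[-79,37,-282,1],[-79,37,-282,1],[-79,37,-282,1]]]'
python3 - <<'E'
from h import *
plan((448.5,-277.5,28,97.4))
E
```

```text
clock: 55.05
tcp_pos: [0.4455, -0.2758, 0.0979]
orientation: [0.706, -0.705, -0.044, 0.045]
wrist_force: [0.2, -0.4, -0.6]
finger_gap: 0.0591
t 55.05 tcp [ 445.5 -275.8   97.9] open axis 97.2 gap 59.1 F [ 0.2 -0.4 -0.6] q6 -0.83 down [-0.001  0.001 -1.   ]
(448.5, -277.5, 28, 97.4) -> [ 2.8 69.9 -2.2] spin -0.2
```

```bash
python3 -m inch '[[[1,25,-1,0],[1,50,-1,0],[1,63,-1,0],[1,68,-1,0],[1,68,-1,0],[1,68,-1,0]]]'; python3 -m inch '[[[0,0,0,0],[0,0,0,0],[0,0,0,0],[0,0,0,0],[0,-30,0,0],[0,-70,0,0],[0,-116,0,0],[0,-116,0,0]]]' 85; python3 -m inch '[[[0,-20,-42,0],[0,-40,-84,0],[0,-40,-120,0],[0,-40,-120,0],[0,-40,-120,0]]]'
python3 - <<'E'
from h import *
plan()
im=env.read_camera('scene');crop('scene',im,200,130,190,130,4,'pics/c_sc14.png')
im=env.read_camera('top');crop('top',im,270,110,200,150,4,'pics/c_top14.png');cv2.imwrite('pics/top14.png',im)
t=np.radians(7.4)
for c in find(im,390,155,470,270,.054):
    d=np.array(c[:2])-[514,-269]; print(c,'tray',d@[np.cos(t),np.sin(t)],d@[-np.sin(t),np.cos(t)])
print('knob',wg(ray('top',270+111/4,110+319/4,.056)*1000),'tab',wg(ray('top',270+218/4,110+187/4,.082)*1000))
E
```

```text
clock: 55.65
tcp_pos: [0.4478, -0.2777, 0.0311]
orientation: [-0.705, 0.706, 0.045, -0.044]
wrist_force: [0.7, 0.3, -1.3]
finger_gap: 0.0595
clock: 56.45
tcp_pos: [0.4501, -0.2805, 0.1525]
orientation: [-0.703, 0.709, 0.047, -0.041]
wrist_force: [0.1, -1.0, 0.0]
finger_gap: 0.0848
clock: 56.95
tcp_pos: [0.4613, -0.3972, 0.1848]
orientation: [0.706, -0.705, -0.043, 0.044]
wrist_force: [-0.1, 0.7, -0.9]
finger_gap: 0.085
t 56.95 tcp [ 461.3 -397.2  184.8] open axis 97.1 gap 85.0 F [-0.1  0.7 -0.9] q6 -0.97 down [-0.001  0.001 -1.   ]
(490.1, -266.0, 95.6, 65.6, 0.1) tray -23.314553991223146 6.053228245353019
(579.7, -262.4, 59.5, 49.4, -82.6) tray 66.00284630598101 -1.9168410234174624
knob (np.float64(140.3), np.float64(88.4)) tab (np.float64(221.2), np.float64(-0.7))
```

View pics/c_sc14.png

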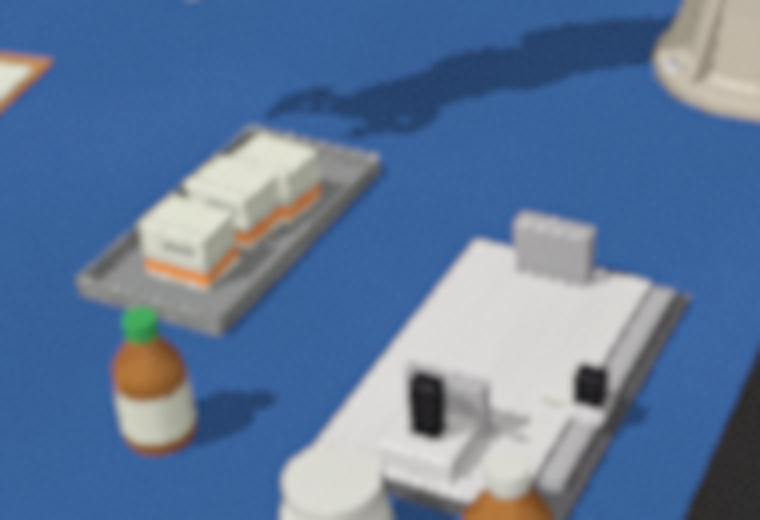

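View pics/c_top14.png

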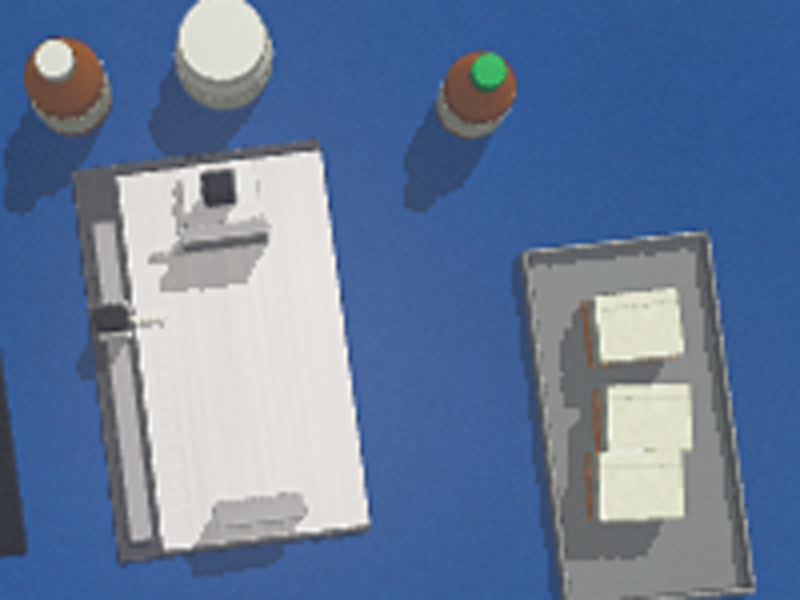

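Run:
```python
from h import *
im=env.read_camera('scene');crop('scene',im,225,155,70,55,10,'pics/c_sc15.png')
im=env.read_camera('top');crop('top',im,400,170,65,85,7,'pics/c_top15.png')
for u,v in((418,218.2),(441,217.3),(442,205.3)): pass
t=np.radians(7.4)
for x0,y0,x1,y1 in((410,203,450,222.5),(410,223,450,243)):
    for c in find(im,x0,int(y0),x1,int(y1),.054):
        d=np.array(c[:2])-[514,-269]; print(c,'tray',d@[np.cos(t),np.sin(t)],d@[-np.sin(t),np.cos(t)])
```

```text
(516.0, -270.2, 57.7, 43.1, -88.9) tray 1.828787608873107 -1.4475965880148227
(465.7, -263.6, 59.8, 45.8, -88.8) tray -47.20222092158444 11.57585159156495
```

View pics/c_sc15.png

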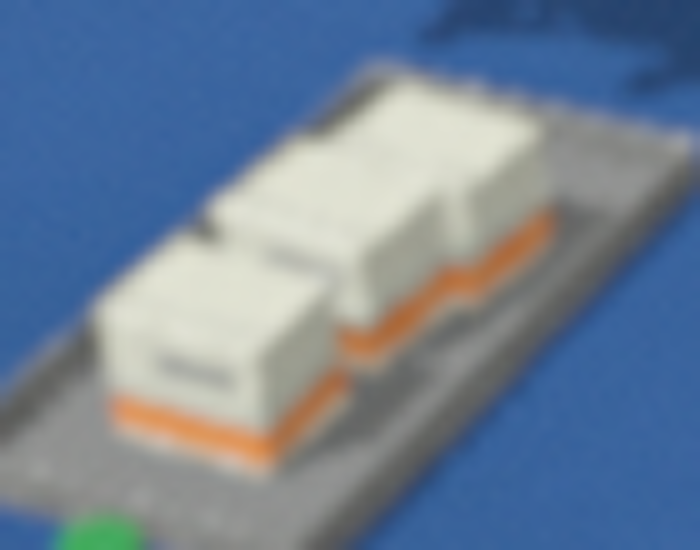

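View pics/c_top15.png

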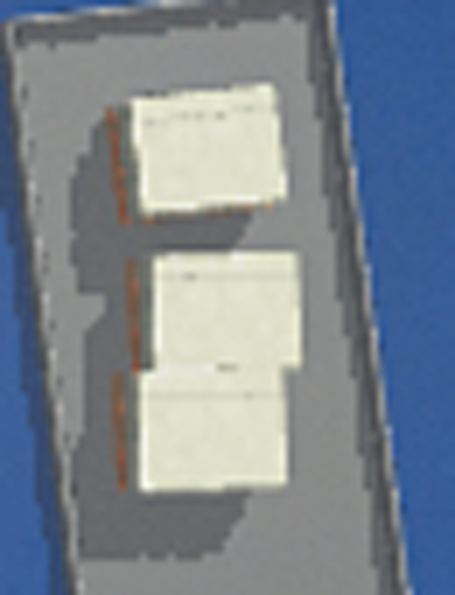

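```bash
python3 -c "
from workcell import env
env.hand_in()"
```

```text
the job is handed in; nothing more can be done
```

The job is done and handed in at about 57 s on the robot's clock. I opened the jaw, stood the three white cartons with orange bands in a row, and pressed them at about 20 N (wrist force). I set the marker at the jaw face, opened the jaw again and moved all three cartons to the grey tray. The bottles and jar look unmoved in the last top view.

- **Row:** the pressed row measured about 144 mm from the top camera and stood square.
- **Marker:** when I let go of it the gripper read 143.7 mm. The top camera put it at 140–141 mm, and the scene camera at about 144 mm. All three fit the final limits; I did not resolve the 3 mm difference.
- **Jaw:** it is open to about 189 mm, worked out from how far I moved it. The camera reading of the tab alone gives about 183 mm. It reads about 5 mm low, probably because the tab's near side is also in view, and both values are above 180 mm.
- **Cartons in the tray:** all three stand upright at tray (x, y) of about (66, −2), (2, −1) and (−47, 12) mm, so all are inside the limits.
- **Cartons that moved:**
  - After I lifted the first carton off the gauge, the other two had shifted along the bed, so I measured them again before picking them up.
  - The last carton ended about 18 mm from where I aimed and touches its neighbour. The pair also stands turned by about 6°. I left them because they are within the rules.

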